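Clear the shipping plugs from a gas manifold and cover it

TASK

Take the ejector rod by its handle and push every orange shipping plug that is in the manifold block's bores out of the far end, so that they all drop into the blue catch tray. Lay the rod flat inside the green tool tray, and once all the plugs are out put the two blue cover plates rib up on top of the manifold block, one on each half, side by side, square and flush with its edges. Leave the wash bottle and the amber jar where they are.

Things in the scene. Friction and masses are not known exactly. Their poses are not given: they have to be found in the camera images.
- manifold: Fixed aluminium gas manifold block on a grey plinth. Origin: on the table under the block's centre, z up. Block: 270 mm along its x, 100 mm along its y, from 50 to 105 mm above the table. Six bores run straight through it along y, each seen through a 14 mm slot in the top. Entry face at y = +50 mm, exit face at y = -50 mm, blue catch tray beyond the exit face.
- catch_floor (a point): Centre of the floor of the blue open catch tray that is joined to the manifold on its exit (-y) side; axes as the manifold. Inside 272 mm along x and 126 mm along y, floor 4 mm above the table, walls 56 mm high.
- block_top (a point): Centre of the block's flat top (0, 0, 105 mm in the manifold's frame), same axes as the manifold.
- bore_a_entry (a point): Centre of the entry mouth of the bore at x = -110 mm, 78 mm above the table; axes as the manifold: the bore runs 100 mm from here towards -y, octagonal, 34 mm across flats.
- plug_a_center (a point): Orange-coated steel shipping plug, a cylinder 30 mm in diameter and 50 mm long, 250 g; it starts inside the bore at x = -110 mm, within 20 mm of mid-length (absent in some starts: that bore is then empty). Point: its centre; its own x is its axis. It slides with friction (about 1 to 3 N).
- bore_b_entry (a point): Centre of the entry mouth of the bore at x = -66 mm, 78 mm above the table; axes as the manifold: the bore runs 100 mm from here towards -y, octagonal, 34 mm across flats.
- plug_b_center (a point): Orange-coated steel shipping plug, a cylinder 30 mm in diameter and 50 mm long, 250 g; it starts inside the bore at x = -66 mm, within 20 mm of mid-length (absent in some starts: that bore is then empty). Point: its centre; its own x is its axis. It slides with friction (about 1 to 3 N).
- bore_c_entry (a point): Centre of the entry mouth of the bore at x = -22 mm, 78 mm above the table; axes as the manifold: the bore runs 100 mm from here towards -y, octagonal, 34 mm across flats.
- plug_c_center (a point): Orange-coated steel shipping plug, a cylinder 30 mm in diameter and 50 mm long, 250 g; it starts inside the bore at x = -22 mm, within 20 mm of mid-length (absent in some starts: that bore is then empty). Point: its centre; its own x is its axis. It slides with friction (about 1 to 3 N).
- bore_d_entry (a point): Centre of the entry mouth of the bore at x = 22 mm, 78 mm above the table; axes as the manifold: the bore runs 100 mm from here towards -y, octagonal, 34 mm across flats.
- plug_d_center (a point): Orange-coated steel shipping plug, a cylinder 30 mm in diameter and 50 mm long, 250 g; it starts inside the bore at x = 22 mm, within 20 mm of mid-length (absent in some starts: that bore is then empty). Point: its centre; its own x is its axis. It slides with friction (about 1 to 3 N).
- bore_e_entry (a point): Centre of the entry mouth of the bore at x = 66 mm, 78 mm above the table; axes as the manifold: the bore runs 100 mm from here towards -y, octagonal, 34 mm across flats.
- plug_e_center (a point): Orange-coated steel shipping plug, a cylinder 30 mm in diameter and 50 mm long, 250 g; it starts inside the bore at x = 66 mm, within 20 mm of mid-length (absent in some starts: that bore is then empty). Point: its centre; its own x is its axis. It slides with friction (about 1 to 3 N).
- bore_f_entry (a point): Centre of the entry mouth of the bore at x = 110 mm, 78 mm above the table; axes as the manifold: the bore runs 100 mm from here towards -y, octagonal, 34 mm across flats.
- plug_f_center (a point): Orange-coated steel shipping plug, a cylinder 30 mm in diameter and 50 mm long, 250 g; it starts inside the bore at x = 110 mm, within 20 mm of mid-length (absent in some starts: that bore is then empty). Point: its centre; its own x is its axis. It slides with friction (about 1 to 3 N).
- rod_grip (a point): Ejector rod, 350 g: black square handle 64 x 32 x 32 mm with a steel rod, 18 mm in diameter and 140 mm long, on the same axis. Point: centre of the handle; x towards the tip, y and z normal to the handle's sides. The mass is mostly in the handle, so it lies level on any side of the handle, this point 16 mm above its support. Starts on the table.
- rod_tip (a point): Centre of the rod's flat tip, 172 mm along x from rod_grip.
- tooltray: Fixed shallow green tool tray, 120 mm along its x by 260 mm along its y outside, walls 4 mm thick and 18 mm high, inner floor about 4 mm above the table. Origin: on the table under its centre.
- cover_a_grip (a point): One of two identical blue cover plates, 131 (x) x 100 (y) x 8 mm, 350 g, with a black upright grip rib in the middle of its top, 80 mm long along x, 20 mm thick along y, rising from 8 to 40 mm above the underside. Point: 24 mm above the underside's centre. Starts flat on the table, rib up. Belongs on either half of the block's top, either way round.
- cover_b_grip (a point): The other blue cover plate, the same in size and shape. On the block each plate covers one half of the top: its centre is 67.5 mm from block_top along the manifold's x, its long (x) side along the manifold's x, which leaves 4 mm between the two plates and 2 mm at each end.
- washbottle: Bystander: wash bottle with a red cap, 60 mm in diameter, 150 mm high, standing loose beyond the block. Origin: centre of its underside.
- jar: Bystander: amber glass jar, 60 mm in diameter, 80 mm high, standing loose beyond the block. Origin: centre of its underside.
Not all that is in view belongs to the job. Leave any white look-alike of the part that bears cover_b_grip alone.

How it is judged:
On the way, in this order (a step that is already met when the one before it is completed fails the run):
1. every plug lies in the catch tray (x of plug_a_center in the frame of manifold between -0.14 and 0.14 m and y of plug_a_center in the frame of manifold between -0.18 and -0.055 m and z of each of plug_a_center, plug_b_center, plug_c_center, plug_d_center, plug_e_center, plug_f_center in the frame of manifold below 0.058 m and x of plug_b_center in the frame of manifold between -0.14 and 0.14 m and y of plug_b_center in the frame of manifold between -0.18 and -0.055 m and x of plug_c_center in the frame of manifold between -0.14 and 0.14 m and y of plug_c_center in the frame of manifold between -0.18 and -0.055 m and x of plug_d_center in the frame of manifold between -0.14 and 0.14 m and y of plug_d_center in the frame of manifold between -0.18 and -0.055 m and x of plug_e_center in the frame of manifold between -0.14 and 0.14 m and y of plug_e_center in the frame of manifold between -0.18 and -0.055 m and x of plug_f_center in the frame of manifold between -0.14 and 0.14 m and y of plug_f_center in the frame of manifold between -0.18 and -0.055 m), for 0.2 s.
2. both cover plates lie flush on the block ((((x of cover_a_grip in the frame of manifold between 0.0615 and 0.0735 m and y of cover_a_grip in the frame of manifold between -0.006 and 0.006 m and z of cover_a_grip in the frame of manifold between 0.125 and 0.133 m and angle between the x axis of cover_a_grip and the x axis of manifold, either way round below 0.07 rad and angle between cover_a_grip's own z axis and vertical below 0.05 rad) and (x of cover_b_grip in the frame of manifold between -0.0735 and -0.0615 m and y of cover_b_grip in the frame of manifold between -0.006 and 0.006 m and z of cover_b_grip in the frame of manifold between 0.125 and 0.133 m and angle between the x axis of cover_b_grip and the x axis of manifold, either way round below 0.07 rad and angle between cover_b_grip's own z axis and vertical below 0.05 rad)) or ((x of cover_a_grip in the frame of manifold between -0.0735 and -0.0615 m and y of cover_a_grip in the frame of manifold between -0.006 and 0.006 m and z of cover_a_grip in the frame of manifold between 0.125 and 0.133 m and angle between the x axis of cover_a_grip and the x axis of manifold, either way round below 0.07 rad and angle between cover_a_grip's own z axis and vertical below 0.05 rad) and (x of cover_b_grip in the frame of manifold between 0.0615 and 0.0735 m and y of cover_b_grip in the frame of manifold between -0.006 and 0.006 m and z of cover_b_grip in the frame of manifold between 0.125 and 0.133 m and angle between the x axis of cover_b_grip and the x axis of manifold, either way round below 0.07 rad and angle between cover_b_grip's own z axis and vertical below 0.05 rad)))), for 0.2 s.
At the end, for the whole second after the job is handed in: Every plug present lies in the catch tray; the two cover plates lie flat on the block's top, rib up, one centred on each half within 6 mm each way and 4 degrees of square; the rod lies flat with handle and tip inside the tool tray (all of step 1 and (((x of cover_a_grip in the frame of manifold between 0.0615 and 0.0735 m and y of cover_a_grip in the frame of manifold between -0.006 and 0.006 m and z of cover_a_grip in the frame of manifold between 0.125 and 0.133 m and angle between the x axis of cover_a_grip and the x axis of manifold, either way round below 0.07 rad and angle between cover_a_grip's own z axis and vertical below 0.05 rad) and (x of cover_b_grip in the frame of manifold between -0.0735 and -0.0615 m and y of cover_b_grip in the frame of manifold between -0.006 and 0.006 m and z of cover_b_grip in the frame of manifold between 0.125 and 0.133 m and angle between the x axis of cover_b_grip and the x axis of manifold, either way round below 0.07 rad and angle between cover_b_grip's own z axis and vertical below 0.05 rad)) or ((x of cover_a_grip in the frame of manifold between -0.0735 and -0.0615 m and y of cover_a_grip in the frame of manifold between -0.006 and 0.006 m and z of cover_a_grip in the frame of manifold between 0.125 and 0.133 m and angle between the x axis of cover_a_grip and the x axis of manifold, either way round below 0.07 rad and angle between cover_a_grip's own z axis and vertical below 0.05 rad) and (x of cover_b_grip in the frame of manifold between 0.0615 and 0.0735 m and y of cover_b_grip in the frame of manifold between -0.006 and 0.006 m and z of cover_b_grip in the frame of manifold between 0.125 and 0.133 m and angle between the x axis of cover_b_grip and the x axis of manifold, either way round below 0.07 rad and angle between cover_b_grip's own z axis and vertical below 0.05 rad))) and x of rod_grip in the frame of tooltray between -0.058 and 0.058 m and y of rod_grip in the frame of tooltray between -0.128 and 0.128 m and z of each of rod_grip, rod_tip in the frame of tooltray below 0.035 m and x of rod_tip in the frame of tooltray between -0.058 and 0.058 m and y of rod_tip in the frame of tooltray between -0.128 and 0.128 m); the robot touches nothing.
It fails at once if the wash bottle is shifted more than 30 mm or tipped (distance of washbottle from where it was at the start of the episode above 0.03 m or angle between washbottle's own z axis and vertical above 0.5 rad).
It fails at once if the amber jar is shifted more than 30 mm or tipped (distance of jar from where it was at the start of the episode above 0.03 m or angle between jar's own z axis and vertical above 0.5 rad).
Of plug_a, plug_b, plug_c, plug_d, plug_e, plug_f only 3 to 6 are there at a start; the rules pass over those that are not, and their reading is None.
At some moment in a run one of rod, cover_a, cover_b may be knocked a few centimetres aside while the robot is not near it.
Once in a run the grip may slacken for a moment while it holds something.
It also fails if it takes over 210 s, if anything falls off the work surface, if the arm or the gripper's body presses on something with over 40 N, if the wrist force passes 120 N, or if a joint passes its speed limit or range.

ROBOT

A 6-joint arm with a two-finger parallel gripper is mounted at the origin on the work surface. World frame = base frame: x ahead of the robot, y to its left, z up, the work surface at z = 0. Lengths are in m, angles in rad, forces in N, time in s.
With the tool pointing down it reaches from about 0.25 to 0.8 m from the base axis. Payload 8.5 kg.
Tool frame: the origin (TCP) lies on the front face of the gripper's body, between the roots of the fingers; the fingertips stand 73 mm ahead of it and the grasp point (between the pads) lies 54 mm ahead of it; z points along the fingers, y is the line along which they close (so a half turn about z gives the same grasp; the last joint's range is limited). The gripper opens to 85 mm and grips with 20 to 120 N. Pads are 22 mm wide; open, the fingers measure 114 mm over their backs; the gripper's body (76 mm by 85 mm) begins 54 mm behind the grasp point. The pads swing forward as they close: fully open they stand 13 mm farther back than shut.
Start: joints at [-1.104, 0.238, -0.013, 1.319, 0, 1.571], TCP at [0.236, -0.469, 0.304] pointing down, gripper open.
Joint ranges: [-2.66, 2.66], [-1.03, 1.9], [-1.14, 1.46], [-1.82, 2.27], [-1.45, 1.34], [-3.14, 3.14]. Speed limits (rad/s): [2.22, 2.22, 2.79, 3.14, 3.14, 3.14].

INTERFACE

Orientations are given as a unit quaternion [w, x, y, z].
In Python, from workcell import manip gives the robot as it stands.
- The arm moves only by the tool send_rows, never from a script. Its argument "moves" is a list that holds one entry, the list of rows, each a list of 7 numbers: the turn, a rotation vector about the tool's x, y, z in rad, then the shift along the tool's x, y, z in mm, then the closure, from 0 (fully open) to 1 (shut). A call has 1 to 10 rows; each row is the pose to reach, as a shift and turn from the pose commanded when the call began, along the tool's axes at that moment; what a row does not reach only later rows make up. A row lasts 1/12 s, in which the tool goes at most 41.7 mm and 7.16 degrees, less where a joint would pass 70% of its speed; a pose out of reach is approached as far as the arm can. A call with a gripper value outside its range is refused whole. The fingers move at their own pace and stop on an object; "squeeze" is the grip in N (left out, the last holds). Time passes only in rows, so rows that repeat a pose let the fingers close. It gives the time, the measured TCP pose, the force, the opening and the grip force at its end, in the units of the state.
- manip.read_state(): the state, without advancing time (a new reading comes with each control period).
- manip.snapshot(name): name is "side" or "top"; returns a dict with "img" (384x512x3 uint8, red, green, blue), "fx", "fy", "cx", "cy" (pixels), "rvec" (rotation vector, rad) and "tvec" (3), from world to camera coordinates, as OpenCV has them. Camera axes: x right, y down, z forward; pixel columns grow to the right and rows downward; lengths in m; the calibration is good to about 2 mm. A picture is of the moment at which its call begins. There is no depth.
- manip.close_job(): hands the job in; it is judged then, once.
Trained networks look in the newest picture that a camera, given by its name, has taken for a name from the list of things; names that differ only in an ending like _2 or _b are one class to them, and where a whole thing is asked for, a point or a joint stands for the part that bears it (a point fixed in the world has none). Each returns a list of dicts, best first, with "conf" (0 to 1); they miss things now and then, are a little off and sometimes report something else, mostly with a low value. They report only what shows in the picture. A call takes as long as a camera call. They do not tell look-alikes from the thing itself.
- manip.look_for(camera, target): "rect" ([left, top, width, height] in pixels, round what is visible of it).
The state is a dict: "time": time; "q": joint angles; "qd": joint speeds; "effort": joint torques, N m; "ee_pos": TCP position; "ee_rot": TCP orientation; "force": force on the tool from outside, world axes, zero at the start; "torque": the same for the moment, N m; "gripper_width": finger opening in m; "gripper_force": force on a finger pad.
Only numpy, scipy, OpenCV 4.12 (cv2) and the standard library are available. Lean on these libraries where they do the work, as an engineer would, in place of code of your own. Each camera call takes 0.05 s, during which the arm holds its last target. There are 200 camera calls.

## Working session

There is one attempt and no reset: what is moved stays moved. The work goes in short steps, Python scripts to look and compute and a tool call to move; the robot and the scene stay as the last step left them, time stands still between calls to the robot, and variables do not carry over. Pictures are saved under pics/ and viewed, at most 17 in all, crops included, and the job is handed in when it is done.

Besides the shell and the picture viewer there is one more tool, called as name(argument=value, ...), one argument or row to a line, values as JSON. send_rows: Moves the arm, as the interface text tells. Its arguments: {"type":"object","properties":{"moves":{"type":"array"},"squeeze":{"type":"number"}},"required":["moves"]}

```bash
mkdir -p pics; ls; cat > h.py <<'E'
import numpy as np, cv2
from scipy.spatial.transform import Rotation as R
from workcell import manip
def snap(n):
    s=manip.snapshot(n); s['R']=cv2.Rodrigues(np.array(s['rvec'],float))[0]; s['t']=np.array(s['tvec'],float).ravel(); return s
def save(s,f,crop=None,k=1):
    im=s['img'][:,:,::-1]
    if crop: l,t,w,h=crop; im=im[t:t+h,l:l+w]
    cv2.imwrite('pics/'+f,cv2.resize(im,None,fx=k,fy=k,interpolation=cv2.INTER_CUBIC))
def ray(s,u,v,z):
    d=s['R'].T@np.array([(u-s['cx'])/s['fx'],(v-s['cy'])/s['fy'],1.]); c=-s['R'].T@s['t']
    return c+d*(z-c[2])/d[2]
def proj(s,p):
    q=(s['R']@np.atleast_2d(p).T).T+s['t']; return np.c_[s['fx']*q[:,0]/q[:,2]+s['cx'],s['fy']*q[:,1]/q[:,2]+s['cy']]
def rotq(q): return R.from_quat([q[1],q[2],q[3],q[0]])
def tool(): 
    st=manip.read_state(); return np.array(st['ee_pos']),rotq(st['ee_rot']).as_matrix(),st
def go(p,yaw_y=None):
    """tool-frame shift mm to TCP target p (tool down); and z-turn so tool y axis along world angle yaw_y (mod pi)"""
    P,M,st=tool(); sh=M.T@(np.array(p)-P)*1000
    out=sh.round(1)
    rv=None
    if yaw_y is not None:
        a=np.arctan2(M[1,1],M[0,1]); d=(yaw_y-a+np.pi/2)%np.pi-np.pi/2
        t=np.array([np.cos(a+d),np.sin(a+d),0]); z=np.array([0,0,-1.]); x=np.cross(t,z)
        rv=R.from_matrix(M.T@np.c_[x,t,z]).as_rotvec().round(4)
    print('t',round(st['time'],2),'shift',out,'turn',rv,'q6',round(st['q'][5],2)); return sh,rv
E
python3 - <<'E'
from h import *
for c in('top','side'):
    s=snap(c); save(s,c+'0.png'); print(c,(-s['R'].T@s['t']).round(3),s['fx'])
    for n in ['manifold','rod_grip','rod_tip','tooltray','cover_a_grip','plug_a_center','washbottle','jar']:
        print(n,[(np.round(d['rect']).tolist(),round(d['conf'],2)) for d in manip.look_for(c,n)][:7])
print(manip.read_state())
E
```

```text
pics
top [ 0.402 -0.121  1.248] 431.10184595909703
manifold [([184.0, 180.0, 89.0, 102.0], 0.82)]
rod_grip [([74.0, 257.0, 72.0, 24.0], 0.82), ([195.0, 133.0, 24.0, 19.0], 0.72)]
rod_tip [([189.0, 179.0, 83.0, 104.0], 0.71), ([74.0, 255.0, 77.0, 26.0], 0.69)]
tooltray [([66.0, 178.0, 92.0, 50.0], 0.66)]
cover_a_grip [([314.0, 250.0, 47.0, 36.0], 0.72)]
plug_a_center [([198.0, 267.0, 19.0, 6.0], 0.42)]
washbottle [([317.0, 249.0, 48.0, 37.0], 0.49)]
jar [([193.0, 133.0, 25.0, 23.0], 0.67)]
side [ 0.458 -1.105  1.226] 454.3172397003503
manifold [([197.0, 148.0, 87.0, 80.0], 0.67)]
rod_grip [([200.0, 110.0, 14.0, 40.0], 0.71), ([194.0, 147.0, 90.0, 79.0], 0.27)]
rod_tip [([201.0, 110.0, 14.0, 41.0], 0.65), ([195.0, 144.0, 88.0, 80.0], 0.42)]
tooltray [([236.0, 102.0, 39.0, 49.0], 0.77)]
cover_a_grip [([194.0, 250.0, 36.0, 47.0], 0.73), ([266.0, 154.0, 8.0, 12.0], 0.39)]
plug_a_center [([203.0, 165.0, 6.0, 20.0], 0.38)]
washbottle [([305.0, 162.0, 21.0, 39.0], 0.75)]
jar [([297.0, 153.0, 20.0, 26.0], 0.73)]
{'time': 0.9, 'q': array([-1.10404446e+00,  2.38178874e-01, -1.34967367e-02,  1.31919876e+00,
       -2.48020731e-05,  1.57077258e+00]), 'qd': array([ 1.83446943e-03, -1.00881795e-03, -1.57010899e-03,  3.35022851e-05,
        1.08161396e-03,  3.88369356e-05]), 'effort': array([-6.14293094e-04, -5.38567615e+01,  3.46690643e+01,  2.60990528e-03,
       -1.64833932e-05, -4.06964352e-05]), 'ee_pos': array([ 0.23622189, -0.46881283,  0.30388858]), 'ee_rot': array([-3.50982333e-05,  9.72888465e-01,  2.31274800e-01, -2.10892076e-05]), 'force': array([0.00910844, 0.44037169, 0.15121104]), 'torque': array([-0.00119955, -0.00378062, -0.04215173]), 'gripper_force': 0.0, 'gripper_width': 0.0855237213848325}
```

View pics/top0.png

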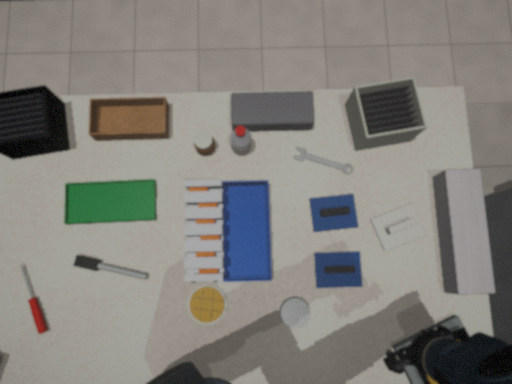

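View pics/side0.png

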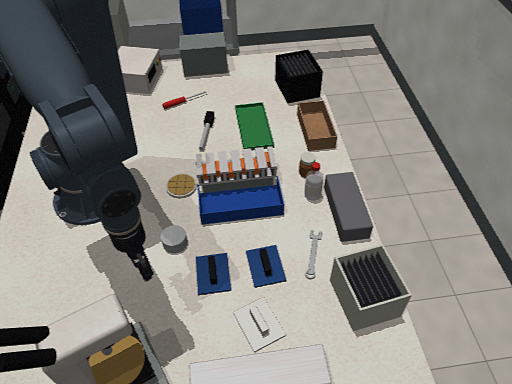

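The top view shows the bores running along image x, with the entry on the left and the blue catch tray on the right. There are six orange plugs, at rows 188, 205, 220, 237, 254 and 271. The rod is a black handle at (88,263) with its tip at (148,274), and the green tray is at (111,201). The two blue covers are at (333,212) and (338,269). The white look-alike at (398,226) has to stay untouched, and so do the red screwdriver and the wrench. The side view agrees. Next I'll measure by colour segmentation.

```bash
cat >> h.py <<'E'
def masks(s):
    h=cv2.cvtColor(s['img'],cv2.COLOR_RGB2HSV); H,S,V=[h[...,i].astype(int) for i in range(3)]
    return dict(blue=(H>100)&(H<130)&(S>120),green=(H>45)&(H<85)&(S>100),orange=(H>5)&(H<18)&(S>130)&(V>120),black=(V<60))
def blobs(m,amin=15):
    n,l,st,ce=cv2.connectedComponentsWithStats(m.astype(np.uint8),connectivity=8)
    return [(st[i],ce[i],l==i) for i in range(1,n) if st[i][4]>=amin]
def wrect(s,m,z):
    v,u=np.nonzero(m); c=cv2.findContours(m.astype(np.uint8),cv2.RETR_EXTERNAL,cv2.CHAIN_APPROX_NONE)[0]; c=max(c,key=cv2.contourArea)[:,0,:]
    P=np.array([ray(s,a,b,z)[:2] for a,b in c]); r=cv2.minAreaRect((P*1000).astype(np.float32)); return r
E
python3 - <<'E'
from h import *
for c in('top','side'):
    s=snap(c); M=masks(s); print(c)
    for k,z in(('blue',.008),('green',.018),('orange',.09)):
        for st,ce,m in blobs(M[k]):
            z2=.06 if (k=='blue' and st[4]>2500) else z
            print(k,st.tolist(),ce.round(1),'w',ray(s,*ce,z2).round(4),[np.round(x,1) for x in wrect(s,m,z2)])
    for b in blobs(M['black'],30):
        if (c=='top' and 60<b[1][0]<370 and 190<b[1][1]<290) or (c=='side' and 180<b[1][0]<290 and 95<b[1][1]<300): print('blk',b[0].tolist(),b[1].round(1),ray(s,*b[1],.03).round(4),[np.round(x,1) for x in wrect(s,b[2],.032)])
    if c=='top': a=cv2.resize(s['img'][170:290,60:280],None,fx=3.6,fy=3.6,interpolation=cv2.INTER_CUBIC)[:,:,::-1]; cv2.imwrite('pics/c1.png',a[:,:800])
E
```

```text
top
blue [224, 184, 47, 96, 4192] [246.5 232.4] w [ 0.5128 -0.1168  0.06  ] [array([ 516.7, -115.9]), array([264.3, 123.9]), np.float64(0.1)]
blue [311, 196, 45, 34, 962] [332.7 212.9] w [ 0.567  -0.3688  0.008 ] [array([ 568.5, -369.9]), array([ 89.4, 120.3]), np.float64(4.5)]
blue [316, 253, 44, 34, 1063] [337.4 269.3] w [ 0.4052 -0.3721  0.008 ] [array([ 405.3, -373.3]), array([ 89.7, 120.5]), np.float64(0.2)]
green [66, 181, 89, 42, 3434] [110.1 201.5] w [0.617  0.2741 0.018 ] [array([617.4, 274. ]), array([114.2, 253.4]), np.float64(1.1)]
orange [190, 187, 18, 3, 36] [198.4 188.4] w [0.6339 0.0113 0.09  ] [array([635.1,  11. ]), array([46.4,  5.6]), np.float64(88.4)]
orange [199, 203, 18, 3, 44] [208.4 204.2] w [ 0.5895 -0.0155  0.09  ] [array([590.1, -13.1]), array([46.2,  5.5]), np.float64(88.4)]
orange [197, 220, 18, 3, 43] [204.6 220.8] w [ 0.5445 -0.0046  0.09  ] [array([543.8,  -7.1]), array([45.9,  5.4]), np.float64(88.4)]
orange [201, 236, 18, 3, 52] [209.8 237. ] w [ 0.5003 -0.0183  0.09  ] [array([500.3, -17.4]), array([45.6,  5.4]), np.float64(88.4)]
orange [197, 253,
[... 2332 characters left out ...]
]), array([91.9, 36.5]), np.float64(81.3)]
blk [249, 145, 25, 5, 38] [261.2 146.5] [0.628  0.1294 0.03  ] [array([627.5, 125.2]), array([91.3, 15.5]), np.float64(0.4)]
blk [203, 178, 70, 15, 503] [237.6 184.8] [ 0.5187 -0.0494  0.03  ] [array([520.1, -50.9]), array([ 33.7, 245. ]), np.float64(89.8)]
blk [200, 205, 84, 19, 573] [240.7 214.3] [ 0.5145 -0.1809  0.03  ] [array([ 520.1, -182.2]), array([ 40.1, 279.2]), np.float64(89.9)]
blk [260, 248, 12, 28, 198] [265.4 262.1] [ 0.568  -0.3749  0.03  ] [array([ 567.6, -374.6]), array([22.3, 98. ]), np.float64(4.6)]
blk [208, 256, 9, 29, 197] [212.1 270. ] [ 0.4047 -0.3785  0.03  ] [array([ 404.8, -378.6]), array([ 20.5, 100.4]), np.float64(0.6)]
```

View pics/c1.png

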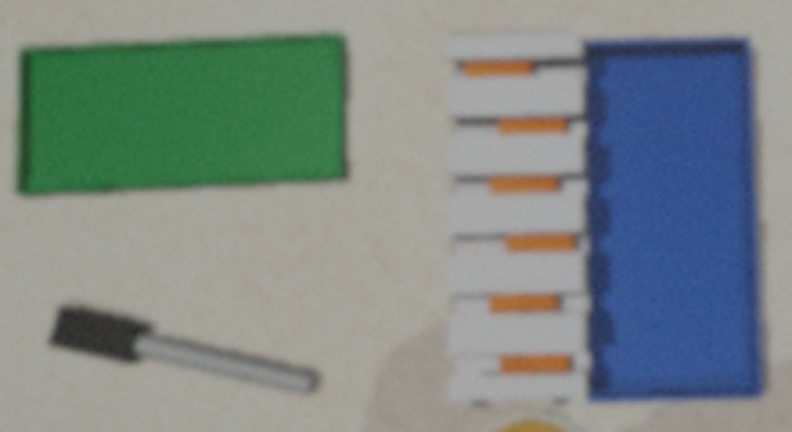

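The crop confirms all six bores have plugs, the rod handle is at upper left with its tip at lower right, and the green tray is turned slightly. I'll fit the outlines to image gradients to get exact poses.

```bash
cat >> h.py <<'E'
from scipy.optimize import minimize
from scipy.ndimage import map_coordinates
def gradim(s):
    g=cv2.GaussianBlur(s['img'],(0,0),1.0).astype(np.float32)
    gx=np.stack([cv2.Sobel(g[...,i],cv2.CV_32F,1,0) for i in range(3)],-1); gy=np.stack([cv2.Sobel(g[...,i],cv2.CV_32F,0,1) for i in range(3)],-1)
    return gx,gy
def fit(S,segs,p0,box=(.012,.012,.05),n=40):
    """segs: list of (A,B) local 3d pts; p0 x,y,yaw. maximise normal gradient"""
    A=np.array([a for a,b in segs],float);B=np.array([b for a,b in segs],float)
    f=np.linspace(.03,.97,n)[:,None]; G=[gradim(s) for s in S]
    def W(P,p):
        c,si=np.cos(p[2]),np.sin(p[2]); return np.c_[p[0]+c*P[:,0]-si*P[:,1],p[1]+si*P[:,0]+c*P[:,1],P[:,2]]
    def cost(p):
        t=0
        for s,(gx,gy) in zip(S,G):
            for a,b in zip(A,B):
                q=proj(s,W(a+(b-a)*f,p)); d=q[-1]-q[0]; d/=np.linalg.norm(d)
                co=[q[:,1],q[:,0]]; v=0
                for ch in range(3): v=v+(map_coordinates(gx[...,ch],co,order=1)*-d[1]+map_coordinates(gy[...,ch],co,order=1)*d[0])
                t-=abs(v.mean())*np.linalg.norm(b-a)**.5
        return t
    r=np.random.default_rng(0); c=[np.array(p0)+r.uniform(-1,1,3)*box for _ in range(150)]
    c=sorted(c,key=cost)[:4]; o=[minimize(cost,x,method='Nelder-Mead',options=dict(initial_simplex=[x,x+[.004,0,0],x+[0,.004,0],x+[0,0,.02]],xatol=1e-4,fatol=1e-3)) for x in c]
    o=min(o,key=lambda k:k.fun); return o.x.round(4),round(o.fun,1)
def rect(x0,x1,y0,y1,z):
    c=[(x0,y0,z),(x1,y0,z),(x1,y1,z),(x0,y1,z)]; return [(c[i],c[(i+1)%4]) for i in range(4)]
COVER=rect(-.0655,.0655,-.05,.05,.008)+rect(-.04,.04,-.01,.01,.04)
TRAY=rect(-.06,.06,-.13,.13,.018)
BLOCK=rect(-.135,.135,-.05,.05,.105)+[((b+k,-.04,.105),(b+k,.04,.105)) for b in (-.11,-.066,-.022,.022,.066,.11) for k in(-.007,.007)]
ROD=rect(-.032,.032,-.016,.016,.032)+[((.034,k,.016),(.17,k,.016)) for k in(-.009,.009)]
E
python3 - <<'E'
from h import *
S=[snap('top'),snap('side')]
for n,m,p in(('block',BLOCK,(.520,-.01,0)),('cov1',COVER,(.568,-.372,1.65)),('cov2',COVER,(.405,-.374,1.57)),('tray',TRAY,(.616,.272,.02)),('rod',ROD,(.445,.329,-1.8))):
    print(n,[fit(x,m,p) for x in(S[:1],S[1:],S)])
E
```

```text
block [(array([ 0.5221, -0.0035, -0.0042]), np.float64(-1314.1)), (array([ 0.5199, -0.026 ,  0.0228]), np.float64(-1665.3)), (array([ 0.521 , -0.0036, -0.0119]), np.float64(-2882.9))]
cov1 [(array([ 0.5685, -0.3699,  1.6526]), np.float64(-747.3)), (array([ 0.5674, -0.3727,  1.6487]), np.float64(-1602.8)), (array([ 0.5677, -0.3718,  1.6487]), np.float64(-2307.7))]
cov2 [(array([ 0.4058, -0.3728,  1.5732]), np.float64(-706.5)), (array([ 0.4047, -0.376 ,  1.5746]), np.float64(-1460.5)), (array([ 0.405 , -0.3749,  1.5751]), np.float64(-2112.4))]
tray [(array([0.6178, 0.2728, 0.0227]), np.float64(-909.0)), (array([0.6162, 0.2727, 0.0187]), np.float64(-1619.1)), (array([0.6168, 0.2727, 0.0208]), np.float64(-2508.3))]
rod [(array([ 0.4453,  0.3307, -1.8192]), np.float64(-600.0)), (array([ 0.4449,  0.33  , -1.7965]), np.float64(-1236.6)), (array([ 0.4451,  0.3306, -1.8043]), np.float64(-1822.2))]
```

```bash
python3 - <<'E'
from h import *
P,M,st=tool(); print(P,M.round(3))
go([.445,.3305,.2],-1.805+np.pi/2)
E
```

```text
[ 0.23623873 -0.46879846  0.30386683] [[ 0.893  0.45  -0.   ]
 [ 0.45  -0.893  0.   ]
 [-0.    -0.    -1.   ]]
t 1.1 shift [ 546.1 -619.8  103.9] turn [-1.000e-04 -0.000e+00 -8.698e-01] q6 1.57
```

send_rows(
  moves=[
    [[0,0,-0.1,28,-31,0,0],[0,0,-0.2,56,-62,0,0],[0,0,-0.3,84,-93,0,0],[0,0,-0.4,112,-124,0,0],[0,0,-0.5,140,-155,0,0],[0,0,-0.6,168,-186,0,0],[0,0,-0.7,196,-217,0,0],[0,0,-0.8,224,-248,0,0],[0,0,-0.87,252,-279,0,0],[0,0,-0.87,273,-310,0,0]],
  ],
)

```text
time: 1.93
ee_pos: [0.341, -0.0671, 0.3042]
ee_rot: [0.0, 0.783, 0.621, 0.001]
force: [1.2, 0.4, -0.2]
gripper_width: 0.0854
gripper_force: 0.0
```

```bash
python3 - <<'E'
from h import *
go([.445,.3305,.2],-1.805+np.pi/2)
E
```

```text
t 1.93 shift [410.8  10.6 104.4] turn [ 0.0015 -0.0003  0.0047] q6 1.61
```

send_rows(
  moves=[
    [[0,0,0,40,1,0,0],[0,0,0,80,2,0,0],[0,0,0,120,3,0,0],[0,0,0,160,4,0,0],[0,0,0,200,5,0,0],[0,0,0,240,6,20,0],[0,0,0,278,7,37,0],[0,0,0,314,8,55,0],[0,0,0,350,9,72,0],[0,0,0,385,10,90,0]],
  ],
)

```text
time: 2.77
ee_pos: [0.4396, 0.3054, 0.2131]
ee_rot: [-0.0, 0.785, 0.62, 0.0]
force: [1.1, -0.5, 0.4]
gripper_width: 0.0854
gripper_force: 0.0
```

send_rows(
  moves=[
    [[0,0,0,26,1,14,0],[0,0,0,26,1,14,0],[0,0,0,26,1,14,0]],
  ],
)

```text
time: 3.02
ee_pos: [0.4461, 0.329, 0.1985]
ee_rot: [-0.0, 0.784, 0.621, -0.001]
force: [0.2, 0.5, 0.0]
gripper_width: 0.0853
gripper_force: 0.0
```

```bash
python3 - <<'E'
from h import *
S=[snap('top'),snap('side')]
print([fit(x,ROD,(.445,.3305,-1.805)) for x in(S[:1],S[1:],S)])
go([.445,.3305,.077],-1.805+np.pi/2)
a=cv2.resize(S[1]['img'][70:220,130:290],None,fx=4,fy=4,interpolation=cv2.INTER_CUBIC)[:,:,::-1]; cv2.imwrite('pics/c2.png',a)
E
```

```text
[(array([ 0.4449,  0.3312, -1.8328]), np.float64(-506.9)), (array([ 0.4441,  0.3328, -1.8427]), np.float64(-881.1)), (array([ 0.4445,  0.332 , -1.8377]), np.float64(-1375.7))]
t 3.12 shift [  2.5  -1.9 123.1] turn [-0.0003  0.0005  0.0003] q6 2.44
```

View pics/c2.png

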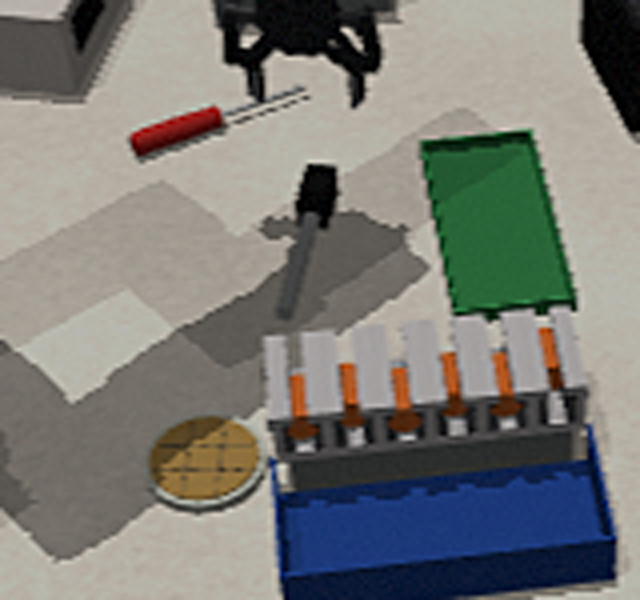

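The crop shows the gripper centred above the rod's handle at about (318,190), with nothing close by except the screwdriver on the far side. Going down.

send_rows(
  moves=[
    [[0,0,0,3,-1,40,0],[0,0,0,3,-1,80,0],[0,0,0,3,-1,105,0],[0,0,0,3,-1,121,0],[0,0,0,3,-1,121,0],[0,0,0,3,-1,121,0.5],[0,0,0,3,-1,121,1],[0,0,0,3,-1,121,1],[0,0,0,3,-1,121,1],[0,0,0,3,-1,121,1]],
  ],
  squeeze=60,
)

```text
time: 3.95
ee_pos: [0.4466, 0.3317, 0.0805]
ee_rot: [-0.0, 0.785, 0.62, 0.001]
force: [-2.4, -0.8, 5.7]
gripper_width: 0.0308
gripper_force: 60.3
```

send_rows(
  moves=[
    [[0,0,0,0,0,0,1],[0,0,0,0,0,0,1],[0,0,0,0,0,0,1],[0,0,0,0,0,0,1],[0,0,0,0,0,0,1],[0,0,0,0,0,0,1]],
  ],
)

```text
time: 4.45
ee_pos: [0.4466, 0.3317, 0.0805]
ee_rot: [-0.0, 0.785, 0.62, 0.001]
force: [-1.6, -1.0, 10.7]
gripper_width: 0.031
gripper_force: 60.6
```

send_rows(
  moves=[
    [[0,0,0,0,0,-20,1],[0,0,0,0,0,-40,1],[0,0,-0.08,0,0,-62,1],[0,0,-0.16,0,0,-62,1],[0,0,-0.227,0,0,-62,1],[0,0,-0.227,0,0,-62,1],[0,0,-0.227,0,0,-62,1]],
  ],
)

```text
time: 5.03
ee_pos: [0.4461, 0.3312, 0.1411]
ee_rot: [-0.0, 0.71, 0.704, 0.0]
force: [-0.6, -1.0, -3.6]
gripper_width: 0.0309
gripper_force: 60.7
```

```bash
cat >> h.py <<'E'
def rodpose(S,zoff,p0,tilt=0):
    """fit rod at axis height zoff"""
    d=zoff-.016
    return [fit(x,[((*a[:2],a[2]+d),(*b[:2],b[2]+d)) for a,b in ROD[4:]+ROD[1:2]],p0) for x in(S[:1],S[1:],S)]
E
python3 - <<'E'
from h import *
P,M,st=tool(); print(P,M[:,1],st['gripper_width'],st['force'])
S=[snap('top'),snap('side')]
z=P[2]-.0645
print(z,rodpose(S,z,(P[0],P[1],-1.578)))
a=cv2.resize(S[1]['img'][70:220,130:290],None,fx=4,fy=4,interpolation=cv2.INTER_CUBIC)[:,:,::-1]; cv2.imwrite('pics/c3.png',a)
E
```

```text
[0.44612286 0.33123323 0.14109524] [ 9.99958881e-01 -9.06838680e-03 -6.28781729e-06] 0.03087450660358062 [-0.62409906 -0.97135479 -3.57611063]
0.07659524299863138 [(array([ 0.4467,  0.3257, -1.5658]), np.float64(-71.8)), (array([ 0.4426,  0.3269, -1.5495]), np.float64(-217.9)), (array([ 0.4453,  0.3256, -1.5655]), np.float64(-280.5))]
```

View pics/c3.png

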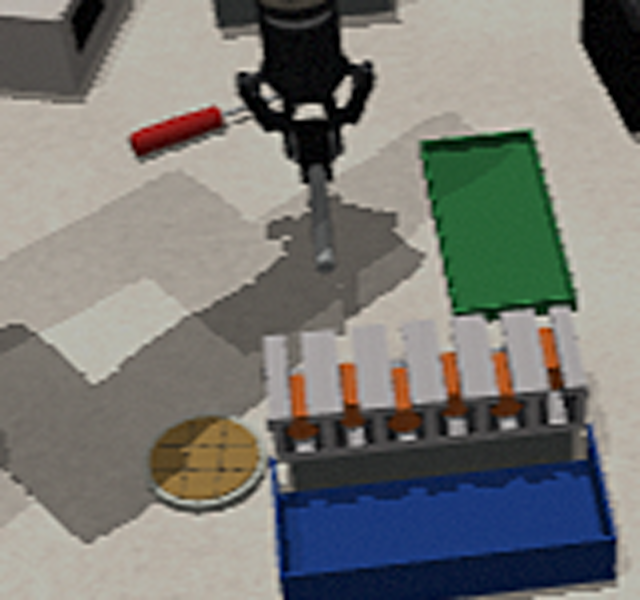

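The rod is level in the grip and points along -y, with its tip at about (325,260) in the crop. I'll move it in front of bore a and triangulate the tip.

send_rows(
  moves=[
    [[0,0,0,-30,-12,0,1],[0,0,0,-60,-24,0,1],[0,0,0,-82,-35,-2,1],[0,0,0,-82,-35,-2,1],[0,0,0,-82,-35,-2,1]],
  ],
)

```text
time: 5.55
ee_pos: [0.4102, 0.2486, 0.143]
ee_rot: [-0.0, 0.711, 0.704, -0.0]
force: [0.3, 0.2, -3.2]
gripper_width: 0.031
gripper_force: 60.6
```

```bash
python3 - <<'E'
from h import *
P,M,st=tool(); print(P,M[:,1],st['gripper_width'],st['force'])
S=[snap('top'),snap('side')]
tip=P+[0,-.172,-.0645]; mouth=[.411,.046,.078]
ims=[]
for s,n in zip(S,'ts'):
    u=proj(s,[tip,mouth]); print(n,u.round(1))
    l,t=int(u[:,0].mean())-40,int(u[:,1].mean())-40
    print(l,t); ims.append(cv2.resize(s['img'][t:t+80,l:l+80],None,fx=5,fy=5,interpolation=cv2.INTER_CUBIC)[:,:,::-1])
cv2.imwrite('pics/c4.png',np.hstack(ims))
E
```

```text
[0.41016177 0.24855129 0.14304356] [ 9.99953292e-01 -9.65868051e-03 -3.51687466e-04] 0.03098812617031061 [ 0.2535711   0.23670508 -3.24262391]
t [[175.  272.2]
 [186.5 271.5]]
140 231
s [[203.1 153.1]
 [203.8 159.2]]
163 116
```

View pics/c4.png

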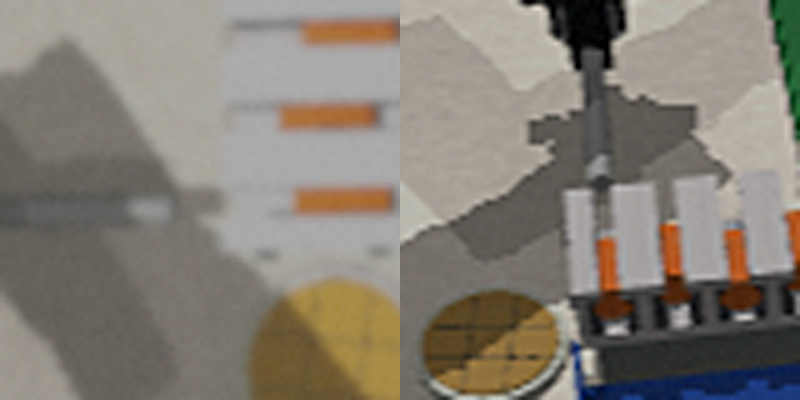

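In both views the tip is within about 2 mm of its predicted position: (174.4,272.6) top and (202.6,152.4) side. It sits about 2 mm low in x relative to bore a, so I'll shift +2 mm and push.

send_rows(
  moves=[
    [[0,0,0,0,2,0,1],[0,0,0,-20,2,0,1],[0,0,0,-40,2,0,1],[0,0,0,-55,2,0,1],[0,0,0,-70,2,0,1],[0,0,0,-85,2,0,1],[0,0,0,-98,2,0,1],[0,0,0,-110,2,0,1],[0,0,0,-122,2,0,1],[0,0,0,-132,2,0,1]],
  ],
)

```text
time: 6.48
ee_pos: [0.4124, 0.1174, 0.1429]
ee_rot: [0.0, 0.709, 0.705, 0.0]
force: [-0.2, -0.1, -2.3]
gripper_width: 0.0309
gripper_force: 60.6
```

send_rows(
  moves=[
    [[0,0,0,-8,0,0,1],[0,0,0,-8,0,0,1]],
  ],
)

```text
time: 6.65
ee_pos: [0.4119, 0.1087, 0.1428]
ee_rot: [0.0, 0.71, 0.704, -0.0]
force: [0.4, 0.9, -3.1]
gripper_width: 0.0308
gripper_force: 60.6
```

```bash
python3 - <<'E'
from h import *
P,M,st=tool(); print(st['time'],P,st['gripper_width'],st['force'],st['torque'])
s=[snap('top'),snap('side')]
cv2.imwrite('pics/c5.png',np.hstack([cv2.resize(x['img'][t:t+100,l:l+100],None,fx=4,fy=4,interpolation=cv2.INTER_CUBIC)[:,:,::-1] for x,l,t in((s[0],180,185),(s[1],190,130))]))
E
```

```text
6.65 [0.41185858 0.1087382  0.14280739] 0.03076868933060621 [ 0.43661112  0.93448012 -3.13653079] [0.043035   0.03609607 0.00995384]
```

View pics/c5.png

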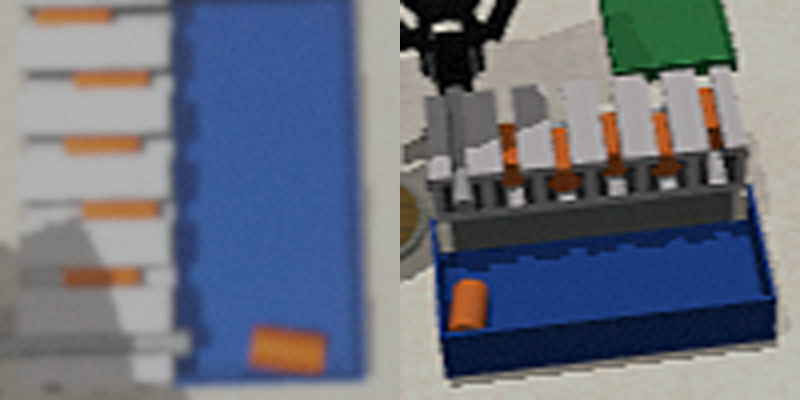

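Plug a is out, lying in the catch tray at about (288,350) in the crop, and the rod tip is just past the exit. Next is bore b.

send_rows(
  moves=[
    [[0,0,0,40,0,0,1],[0,0,0,80,0,0,1],[0,0,0,120,0,0,1],[0,0,0,142,22,0,1],[0,0,0,142,44,0,1],[0,0,0,142,44,0,1],[0,0,0,120,44,0,1],[0,0,0,100,44,0,1],[0,0,0,82,44,0,1],[0,0,0,66,44,0,1]],
  ],
)

```text
time: 7.58
ee_pos: [0.4556, 0.1748, 0.1427]
ee_rot: [-0.0, 0.709, 0.705, -0.0]
force: [0.3, 0.9, -3.3]
gripper_width: 0.0309
gripper_force: 60.9
```

send_rows(
  moves=[
    [[0,0,0,-15,0,0,1],[0,0,0,-28,0,0,1],[0,0,0,-40,0,0,1],[0,0,0,-50,0,0,1],[0,0,0,-59,0,0,1],[0,0,0,-66,0,0,1],[0,0,0,-66,0,0,1]],
  ],
)

```text
time: 8.17
ee_pos: [0.4555, 0.1082, 0.1429]
ee_rot: [-0.0, 0.71, 0.704, -0.0]
force: [0.1, -0.6, -2.8]
gripper_width: 0.0309
gripper_force: 61.0
```

```bash
cat > chk.py <<'E'
from h import *
P,M,st=tool(); print(st['time'],P,M[:,1].round(4),st['gripper_width'],st['force'])
s=snap('top'); m=masks(s)['orange']
h=cv2.cvtColor(s['img'],cv2.COLOR_RGB2HSV); m=(h[...,0]>4)&(h[...,0]<20)&(h[...,1]>130)&(h[...,2]>60)
for st,ce,mm in blobs(m,8):
    if ce[0]>180 and ce[0]<275 and 175<ce[1]<285: print(st.tolist(),'in tray' if ce[0]>224 else 'bore')
# rod tip check in side view, at predicted tip
s2=snap('side'); print('cov',[(np.round(d['rect']).tolist(),round(d['conf'],2)) for d in manip.look_for('side','cover_a_grip')])
E
python3 chk.py
```

```text
8.1667 [0.45550507 0.10819551 0.14286194] [ 1.e+00 -8.e-03 -4.e-04] 0.030925030947646853 [ 0.10361658 -0.61048419 -2.83440123]
[190, 188, 17, 2, 34] bore
[199, 203, 18, 3, 40] bore
[197, 220, 17, 3, 43] bore
[201, 236, 18, 3, 52] bore
[242, 252, 17, 10, 135] in tray
[244, 267, 17, 10, 142] in tray
cov [([192.0, 252.0, 41.0, 44.0], 0.76)]
```

Plug b is out. Bores c and d next.

send_rows(
  moves=[
    [[0,0,0,40,0,0,1],[0,0,0,80,0,0,1],[0,0,0,120,0,0,1],[0,0,0,142,22,0,1],[0,0,0,142,44,0,1],[0,0,0,142,44,0,1],[0,0,0,120,44,0,1],[0,0,0,100,44,0,1],[0,0,0,82,44,0,1],[0,0,0,66,44,0,1]],
  ],
)

```text
time: 9.15
ee_pos: [0.4995, 0.1743, 0.1426]
ee_rot: [-0.0, 0.709, 0.705, -0.0]
force: [1.2, 2.5, -2.7]
gripper_width: 0.0311
gripper_force: 61.2
```

send_rows(
  moves=[
    [[0,0,0,-15,0,0,1],[0,0,0,-28,0,0,1],[0,0,0,-40,0,0,1],[0,0,0,-50,0,0,1],[0,0,0,-59,0,0,1],[0,0,0,-66,0,0,1],[0,0,0,-66,0,0,1]],
  ],
)

```text
time: 9.73
ee_pos: [0.4996, 0.1078, 0.1429]
ee_rot: [0.0, 0.71, 0.704, -0.0]
force: [0.3, 0.1, -2.8]
gripper_width: 0.031
gripper_force: 61.2
```

```bash
python3 chk.py
```

```text
9.7333 [0.49957304 0.10776572 0.14285557] [ 1.0e+00 -8.1e-03 -4.0e-04] 0.03102485921450013 [ 0.31239684  0.06063881 -2.75824356]
[190, 188, 18, 2, 35] bore
[199, 203, 18, 3, 43] bore
[197, 220, 18, 3, 45] bore
[242, 236, 16, 10, 132] in tray
[242, 252, 17, 10, 136] in tray
[244, 267, 17, 11, 143] in tray
cov [([195.0, 252.0, 39.0, 43.0], 0.96), ([197.0, 145.0, 88.0, 82.0], 0.53)]
```

send_rows(
  moves=[
    [[0,0,0,40,0,0,1],[0,0,0,80,0,0,1],[0,0,0,120,0,0,1],[0,0,0,142,22,0,1],[0,0,0,142,44,0,1],[0,0,0,142,44,0,1],[0,0,0,120,44,0,1],[0,0,0,100,44,0,1],[0,0,0,82,44,0,1],[0,0,0,66,44,0,1]],
  ],
)

```text
time: 10.72
ee_pos: [0.5436, 0.1741, 0.1427]
ee_rot: [-0.0, 0.709, 0.705, -0.0]
force: [0.5, 1.9, -3.1]
gripper_width: 0.0311
gripper_force: 61.4
```

send_rows(
  moves=[
    [[0,0,0,-15,0,0,1],[0,0,0,-28,0,0,1],[0,0,0,-40,0,0,1],[0,0,0,-50,0,0,1],[0,0,0,-59,0,0,1],[0,0,0,-66,0,0,1],[0,0,0,-66,0,0,1]],
  ],
)

```text
time: 11.3
ee_pos: [0.5436, 0.1074, 0.1429]
ee_rot: [0.0, 0.71, 0.704, -0.0]
force: [0.3, 0.7, -3.1]
gripper_width: 0.0311
gripper_force: 61.4
```

```bash
python3 chk.py
```

```text
11.3 [0.54360445 0.10739879 0.14287489] [ 1.0e+00 -8.1e-03 -3.0e-04] 0.031103095847398624 [ 0.34763927  0.70288878 -3.134674  ]
[190, 188, 18, 3, 42] bore
[199, 203, 18, 3, 43] bore
[242, 221, 16, 10, 128] in tray
[242, 236, 17, 10, 134] in tray
[242, 252, 17, 10, 139] in tray
[244, 267, 17, 11, 144] in tray
cov [([193.0, 253.0, 37.0, 42.0], 0.58)]
```

send_rows(
  moves=[
    [[0,0,0,40,0,0,1],[0,0,0,80,0,0,1],[0,0,0,120,0,0,1],[0,0,0,142,22,0,1],[0,0,0,142,44,0,1],[0,0,0,142,44,0,1],[0,0,0,120,44,0,1],[0,0,0,100,44,0,1],[0,0,0,82,44,0,1],[0,0,0,66,44,0,1]],
  ],
)

```text
time: 12.28
ee_pos: [0.5877, 0.1737, 0.1427]
ee_rot: [-0.0, 0.709, 0.705, -0.0]
force: [-0.4, 1.6, -2.5]
gripper_width: 0.0308
gripper_force: 61.5
```

send_rows(
  moves=[
    [[0,0,0,-15,0,0,1],[0,0,0,-28,0,0,1],[0,0,0,-40,0,0,1],[0,0,0,-50,0,0,1],[0,0,0,-59,0,0,1],[0,0,0,-66,0,0,1],[0,0,0,-66,0,0,1]],
  ],
)

```text
time: 12.87
ee_pos: [0.5877, 0.107, 0.1429]
ee_rot: [0.0, 0.71, 0.704, -0.0]
force: [0.2, -0.2, -3.4]
gripper_width: 0.0309
gripper_force: 61.6
```

```bash
python3 chk.py
```

```text
12.8667 [0.58766149 0.10697165 0.1429004 ] [ 1.0e+00 -8.2e-03 -2.0e-04] 0.030933672771323428 [ 0.18922165 -0.15162085 -3.43011556]
[190, 188, 17, 3, 36] bore
[242, 206, 16, 9, 128] in tray
[242, 221, 16, 10, 129] in tray
[242, 236, 16, 10, 133] in tray
[242, 252, 17, 10, 138] in tray
[243, 267, 18, 11, 147] in tray
cov [([264.0, 153.0, 6.0, 16.0], 0.71), ([197.0, 252.0, 35.0, 42.0], 0.65)]
```

send_rows(
  moves=[
    [[0,0,0,40,0,0,1],[0,0,0,80,0,0,1],[0,0,0,120,0,0,1],[0,0,0,142,22,0,1],[0,0,0,142,44,0,1],[0,0,0,142,44,0,1],[0,0,0,120,44,0,1],[0,0,0,100,44,0,1],[0,0,0,82,44,0,1],[0,0,0,66,44,0,1]],
  ],
)

```text
time: 13.85
ee_pos: [0.6317, 0.1735, 0.1426]
ee_rot: [-0.0, 0.709, 0.705, -0.0]
force: [1.1, 1.7, -3.8]
gripper_width: 0.0309
gripper_force: 61.6
```

send_rows(
  moves=[
    [[0,0,0,-15,0,0,1],[0,0,0,-28,0,0,1],[0,0,0,-40,0,0,1],[0,0,0,-50,0,0,1],[0,0,0,-59,0,0,1],[0,0,0,-66,0,0,1],[0,0,0,-66,0,0,1]],
  ],
)

```text
time: 14.43
ee_pos: [0.6317, 0.1066, 0.1429]
ee_rot: [0.0, 0.71, 0.704, -0.0]
force: [0.3, 0.7, -2.4]
gripper_width: 0.0309
gripper_force: 61.7
```

```bash
python3 chk.py; python3 - <<'E'
from h import *
S=[snap('top'),snap('side')]
print([fit(x,TRAY,(.6168,.2727,.02)) for x in(S[:1],S[1:],S)])
E
```

```text
14.4333 [0.63167373 0.10658565 0.14289876] [ 1.0e+00 -8.2e-03 -2.0e-04] 0.030934792232385704 [ 0.29708375  0.68374738 -2.39734546]
[241, 192, 17, 10, 132] in tray
[242, 206, 16, 9, 129] in tray
[242, 221, 16, 10, 129] in tray
[242, 236, 16, 10, 135] in tray
[242, 252, 17, 10, 138] in tray
[243, 267, 18, 10, 148] in tray
cov [([196.0, 251.0, 36.0, 44.0], 0.92)]
[(array([0.6167, 0.2743, 0.0128]), np.float64(-362.8)), (array([0.6157, 0.2736, 0.0238]), np.float64(-983.3)), (array([0.616 , 0.274 , 0.0174]), np.float64(-1338.6))]
```

All six plugs are in the tray. I'll retract the rod and carry it over the green tray.

send_rows(
  moves=[
    [[0,0,0,40,0,0,1],[0,0,0,80,0,0,1],[0,0,0,120,0,0,1],[0,0,0,155,0,0,1],[0,0,-0.028,190,-7,0,1],[0,0,-0.028,220,-15,0,1],[0,0,-0.028,236,-15,0,1],[0,0,-0.028,236,-15,20,1],[0,0,-0.028,236,-15,20,1],[0,0,-0.028,236,-15,20,1]],
  ],
)

```text
time: 15.52
ee_pos: [0.6174, 0.3439, 0.1217]
ee_rot: [-0.0, 0.699, 0.715, -0.002]
force: [-0.5, 0.1, -2.8]
gripper_width: 0.0308
gripper_force: 61.5
```

```bash
python3 - <<'E'
from h import *
P,M,st=tool(); print(P,M[:,1],st['gripper_width'],st['force'])
S=[snap('top'),snap('side')]
tip=P-M[:,0]*.172+[0,0,-.0645]; print('tip',tip)
for s in S: print(proj(s,[tip,P]).round(1))
cv2.imwrite('pics/c6.png',np.hstack([cv2.resize(x['img'][t:t+100,l:l+100],None,fx=4,fy=4,interpolation=cv2.INTER_CUBIC)[:,:,::-1] for x,l,t in((S[0],65,150),(S[1],205,60))]))
E
```

```text
[0.61737031 0.3438651  0.12170737] [ 0.99976185  0.0216477  -0.00276074] 0.030802715413618807 [-0.48343308  0.12181595 -2.83668208]
tip [0.62109453 0.17190567 0.05749675]
[[142.3 196.7]
 [ 71.1 195.6]]
[[257.7 133.7]
 [250.5  92.4]]
```

View pics/c6.png

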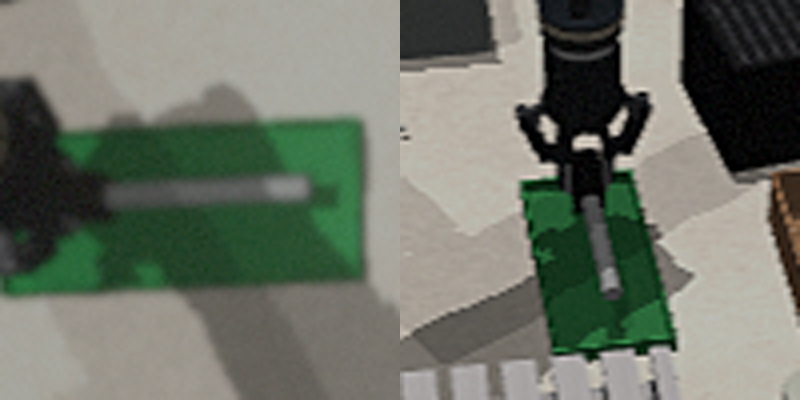

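The rod is centred over the green tray in both views. Lowering it in steps.

send_rows(
  moves=[
    [[0,0,0,0,0,15,1],[0,0,0,0,0,28,1],[0,0,0,0,0,33,1],[0,0,0,0,0,36,1],[0,0,0,0,0,36,1],[0,0,0,0,0,36,1]],
  ],
)

```text
time: 16.12
ee_pos: [0.6188, 0.3439, 0.0878]
ee_rot: [0.0, 0.7, 0.714, 0.0]
force: [0.2, 0.7, -3.1]
gripper_width: 0.0309
gripper_force: 61.7
```

send_rows(
  moves=[
    [[0,0,0,0,0,2,1],[0,0,0,0,0,3,1],[0,0,0,0,0,3,1],[0,0,0,0,0,3,1]],
  ],
)

```text
time: 16.45
ee_pos: [0.6187, 0.3442, 0.0846]
ee_rot: [0.0, 0.7, 0.714, 0.001]
force: [-0.0, -0.9, 1.4]
gripper_width: 0.031
gripper_force: 61.9
```

send_rows(
  moves=[
    [[0,0,0,0,0,0,0.5],[0,0,0,0,0,0,0.45],[0,0,0,0,0,0,0.45],[0,0,0,0,0,0,0.45],[0,0,0,0,0,-10,0.45],[0,0,0,0,0,-30,0.45],[0,0,0,0,0,-60,0.45],[0,0,0,0,0,-100,0.2],[0,0,0,0,0,-140,0],[0,0,0,-30,-20,-170,0]],
  ],
)

```text
time: 17.28
ee_pos: [0.6035, 0.3205, 0.2548]
ee_rot: [0.001, 0.699, 0.715, 0.004]
force: [-0.8, -1.2, 0.0]
gripper_width: 0.0805
gripper_force: 0.0
```

```bash
python3 - <<'E'
from h import *
P,M,st=tool(); print(P,M[:,1],st['gripper_width'],st['force'])
S=[snap('top'),snap('side')]
for n,m,p in(('cov1',COVER,(.5677,-.3718,1.649)),('cov2',COVER,(.405,-.3749,1.575)),('rod',[((a[0],a[1],a[2]+.004),(b[0],b[1],b[2]+.004)) for a,b in ROD],(.618,.343,-1.55)),('block',BLOCK,(.520,-.004,-.008))):
    print(n,[fit(x,m,p) for x in(S[:1],S[1:],S)])
E
python3 chk.py
```

```text
[0.60351407 0.32046138 0.25476758] [0.99971385 0.02317811 0.00591568] 0.08045492496298591 [-0.79975788 -1.2216184   0.00356032]
cov1 [(array([ 0.5685, -0.3699,  1.6512]), np.float64(-758.5)), (array([ 0.5674, -0.3727,  1.6491]), np.float64(-1449.2)), (array([ 0.5677, -0.3717,  1.649 ]), np.float64(-2165.6))]
cov2 [(array([ 0.406 , -0.3727,  1.5734]), np.float64(-754.3)), (array([ 0.4048, -0.3759,  1.5759]), np.float64(-1439.2)), (array([ 0.4051, -0.3748,  1.5749]), np.float64(-2138.4))]
rod [(array([ 0.6177,  0.3431, -1.5269]), np.float64(-294.2)), (array([ 0.6169,  0.35  , -1.5374]), np.float64(-614.3)), (array([ 0.6173,  0.3468, -1.5346]), np.float64(-864.7))]
block [(array([ 0.5242, -0.0029, -0.0008]), np.float64(-1002.2)), (array([ 5.208e-01, -2.000e-04, -4.700e-03]), np.float64(-1601.4)), (array([ 0.5221, -0.0016, -0.0073]), np.float64(-2482.3))]
17.3833 [0.60143669 0.31579836 0.25777808] [0.9998 0.0201 0.0075] 0.08538158040220985 [-0.71633553  0.12464378 -0.55763762]
[241, 192, 17, 11, 133] in tray
[242, 206, 16, 9, 131] in tray
[242, 221, 16, 10, 131] in tray
[242, 236, 16, 10, 135] in tray
[242, 252, 17, 10, 138] in tray
[244, 267, 17, 11, 144] in tray
cov [([197.0, 254.0, 32.0, 41.0], 0.61)]
```

```bash
python3 - <<'E'
from h import *
S=[snap('top'),snap('side')]
go([.405,-.3745,.26],1.575-np.pi/2)
# block top edges in y, per row between slots
from scipy.ndimage import gaussian_filter1d
for s,n in zip(S,('top','side')):
    g=gaussian_filter1d(s['img'].astype(float),1,axis=1 if n=='top' else 0)
    for off in(-.128,-.088,-.044,0,.044,.088,.128):
        ys=np.arange(-.09,.08,.0005); q=proj(s,np.c_[np.full(len(ys),.521+off),ys,np.full(len(ys),.105)])
        I=np.stack([map_coordinates(g[...,c],[q[:,1],q[:,0]],order=1) for c in range(3)],-1)
        d=np.abs(np.gradient(I,axis=0)).sum(1)
        a=[ys[k] for k in range(2,len(d)-2) if d[k]==d[k-2:k+3].max() and d[k]>.15*d.max()]
        print(n,off,[(round(y,4),round(d[np.searchsorted(ys,y)],1)) for y in a if abs(abs(y+.003)-.05)<.02])
E
```

```text
t 17.63 shift [-687.4 -210.5   -9.9] turn [-0.002   0.0008  0.0169] q6 2.04
top -0.128 [(np.float64(-0.073), np.float64(2.8)), (np.float64(-0.07), np.float64(4.0)), (np.float64(-0.057), np.float64(7.8)), (np.float64(-0.0545), np.float64(14.4)), (np.float64(-0.052), np.float64(16.2)), (np.float64(0.0315), np.float64(7.1))]
top -0.088 [(np.float64(-0.071), np.float64(4.7)), (np.float64(-0.058), np.float64(5.5)), (np.float64(-0.055), np.float64(11.5)), (np.float64(-0.0515), np.float64(15.2)), (np.float64(-0.049), np.float64(12.8)), (np.float64(-0.046), np.float64(6.9)), (np.float64(-0.0435), np.float64(2.5)), (np.float64(0.0505), np.float64(8.5))]
top -0.044 [(np.float64(-0.072), np.float64(4.2)), (np.float64(-0.069), np.float64(4.3)), (np.float64(-0.052), np.float64(14.8)), (np.float64(-0.047), np.float64(8.2)), (np.float64(-0.0445), np.float64(3.5)), (np.float64(0.0505), np.float64(8.4)), (np.float64(0.053), np.float64(5.7)), (np.float64(0.056), np.float64(2.5))]
top 0 [(np.float64(-0.0725), np.float64(4.5)), (np.float64(-0.07), np.float64(4.7)), (np.float64(-0.054), np.float64(14.1))
[... 1119 characters left out ...]
.044 [(np.float64(-0.06), np.float64(3.1)), (np.float64(-0.055), np.float64(8.8)), (np.float64(-0.0505), np.float64(11.9)), (np.float64(-0.0435), np.float64(6.0)), (np.float64(0.0515), np.float64(15.5))]
side 0.088 [(np.float64(-0.0725), np.float64(2.3)), (np.float64(-0.057), np.float64(6.6)), (np.float64(-0.0525), np.float64(12.7)), (np.float64(0.041), np.float64(5.1)), (np.float64(0.046), np.float64(13.2)), (np.float64(0.05), np.float64(13.8))]
side 0.128 [(np.float64(-0.0725), np.float64(4.5)), (np.float64(-0.068), np.float64(4.7)), (np.float64(-0.0585), np.float64(3.1)), (np.float64(-0.0505), np.float64(11.4)), (np.float64(0.045), np.float64(13.0)), (np.float64(0.054), np.float64(10.3))]
```

send_rows(
  moves=[
    [[0,0,0.017,-38,-12,0,0],[0,0,0.017,-76,-23,0,0],[0,0,0.017,-114,-35,0,0],[0,0,0.017,-152,-46,0,0],[0,0,0.017,-190,-58,0,0],[0,0,0.017,-228,-70,0,0],[0,0,0.017,-266,-81,0,0],[0,0,0.017,-304,-93,0,0],[0,0,0.017,-342,-105,0,0],[0,0,0.017,-380,-116,0,0]],
  ],
)

```text
time: 18.47
ee_pos: [0.4921, -0.0666, 0.2493]
ee_rot: [-0.001, 0.705, 0.709, -0.001]
force: [0.6, 0.1, 0.5]
gripper_width: 0.0857
gripper_force: 0.0
```

send_rows(
  moves=[
    [[0,0,0,-38,-12,0,0],[0,0,0,-76,-23,0,0],[0,0,0,-114,-35,0,0],[0,0,0,-152,-46,0,0],[0,0,0,-190,-58,0,0],[0,0,0,-228,-70,0,0],[0,0,0,-266,-81,10,0],[0,0,0,-300,-92,40,0],[0,0,0,-300,-92,60,0],[0,0,0,-300,-92,60,0]],
  ],
)

```text
time: 19.3
ee_pos: [0.4, -0.3658, 0.1851]
ee_rot: [-0.004, 0.707, 0.707, -0.0]
force: [-0.8, 0.9, -0.3]
gripper_width: 0.0854
gripper_force: 0.0
```

```bash
python3 - <<'E'
from h import *
S=[snap('top'),snap('side')]
r=[fit(x,COVER,(.405,-.3749,1.575)) for x in(S[:1],S[1:],S)]; print(r)
go([.405,-.3745,.086],1.575-np.pi/2); print(tool()[0])
save(S[1],'c7.png',(150,170,160,140),4)
E
```

```text
[(array([ 0.4055, -0.3725,  1.5703]), np.float64(-405.5)), (array([ 0.4048, -0.3744,  1.5771]), np.float64(-1392.3)), (array([ 0.4049, -0.3741,  1.5765]), np.float64(-1785.7))]
t 19.4 shift [ -9.9   3.4 103.2] turn [-0.0029 -0.0031 -0.0006] q6 0.83
[ 0.40190328 -0.36493992  0.18925588]
```

View pics/c7.png

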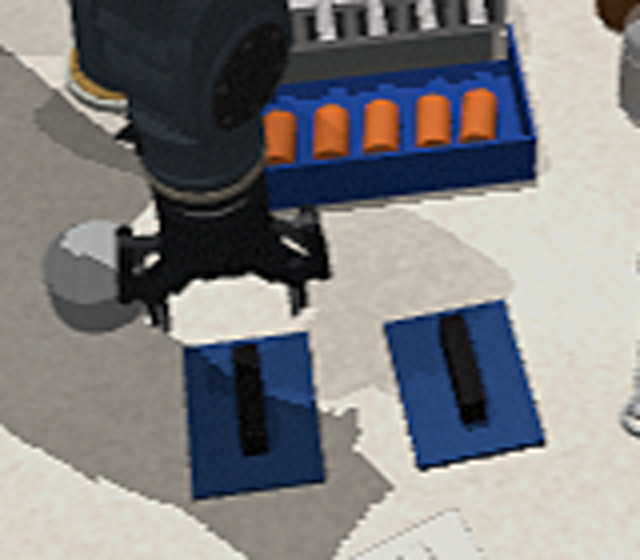

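The crop shows the gripper above blue cover 2, whose rib is at about (252,400). The other blue cover is at (465,385) and the white look-alike is below at (420,545), out of the way. Descending to grip the blue rib.

send_rows(
  moves=[
    [[0,0,0,-10,3,30,0],[0,0,0,-10,3,60,0],[0,0,0,-10,3,85,0],[0,0,0,-10,3,96,0],[0,0,0,-10,3,100,0],[0,0,0,-10,3,100,0],[0,0,0,-10,3,100,0]],
  ],
)

```text
time: 19.98
ee_pos: [0.4065, -0.3755, 0.092]
ee_rot: [0.001, 0.705, 0.709, 0.0]
force: [0.6, -0.4, 0.1]
gripper_width: 0.0855
gripper_force: 0.0
```

```bash
python3 - <<'E'
from h import *
go([.405,-.3745,.086],1.575-np.pi/2); P,M,st=tool(); print(P,st['force'])
E
```

```text
t 19.98 shift [ 1.  -1.5  6. ] turn [0.0013 0.001  0.0011] q6 0.82
[ 0.40651798 -0.37550618  0.09195673] [ 0.63158515 -0.40301588  0.12543885]
```

send_rows(
  moves=[
    [[0,0,0,1,-1,4,0],[0,0,0,1,-1,4,0.5],[0,0,0,1,-1,4,1],[0,0,0,1,-1,4,1],[0,0,0,1,-1,4,1],[0,0,0,1,-1,4,1],[0,0,0,1,-1,4,1],[0,0,0,1,-1,4,1],[0,0,0,1,-1,4,1],[0,0,0,1,-1,4,1]],
  ],
  squeeze=70,
)

```text
time: 20.82
ee_pos: [0.4045, -0.3748, 0.0869]
ee_rot: [0.0, 0.706, 0.709, 0.0]
force: [-0.3, 0.8, 5.0]
gripper_width: 0.0186
gripper_force: 69.6
```

```bash
python3 - <<'E'
from h import *
P,M,st=tool(); print(P,M[:,1].round(4),M[:,2].round(4),st['force'],st['gripper_width'])
S=[snap('top'),snap('side')]
PL=rect(-.0655,.0655,-.05,.05,.008)
print([fit(x,PL,(.405,-.3745,1.575)) for x in(S[:1],S[1:],S)])
E
```

```text
[ 0.40454778 -0.37480276  0.08690048] [1.e+00 4.e-03 5.e-04] [ 5.e-04 -3.e-04 -1.e+00] [-0.34052613  0.79966669  4.96042416] 0.01864781442725667
[(array([ 0.4055, -0.3734,  1.5711]), np.float64(-366.8)), (array([ 0.4046, -0.3775,  1.5738]), np.float64(-675.4)), (array([ 0.4048, -0.3763,  1.571 ]), np.float64(-1000.9))]
```

send_rows(
  moves=[
    [[0,0,0,0,0,-25,1],[0,0,0,0,0,-60,1],[0,0,0,0,0,-100,1],[0,0,0,0,0,-140,1],[0,0,-0.12,10,3,-170,1],[0,0,-0.24,40,8,-173,1],[0,0,-0.36,75,12,-173,1],[0,0,-0.48,110,16,-173,1],[0,0,-0.6,145,20,-173,1],[0,0,-0.72,180,24,-173,1]],
  ],
)

```text
time: 21.75
ee_pos: [0.4271, -0.193, 0.2591]
ee_rot: [-0.001, 0.408, 0.913, 0.0]
force: [-0.1, 0.3, -2.8]
gripper_width: 0.0189
gripper_force: 69.2
```

```bash
python3 - <<'E'
from h import *
P,M,st=tool(); print(P,M[:,1].round(4),M[:,2].round(4),st['force'],st['gripper_width'])
go([.4535,-.001,.26],np.pi/2-.004)
E
```

```text
[ 0.42711569 -0.19299717  0.25905308] [ 7.457e-01  6.663e-01 -4.000e-04] [-1.e-03  5.e-04 -1.e+00] [-0.14871565  0.33826494 -2.79570341] 0.01885335397405135
t 21.75 shift [125.6 147.6  -0.9] turn [ 1.000e-04 -1.100e-03 -8.375e-01] q6 0.42
```

send_rows(
  moves=[
    [[0,0,-0.12,20,24,0,1],[0,0,-0.24,40,48,0,1],[0,0,-0.36,60,72,0,1],[0,0,-0.48,80,96,0,1],[0,0,-0.6,100,118,0,1],[0,0,-0.72,115,136,0,1],[0,0,-0.837,126,148,0,1],[0,0,-0.837,126,148,0,1],[0,0,-0.837,126,148,0,1]],
  ],
)

```text
time: 22.5
ee_pos: [0.4548, -0.0015, 0.2591]
ee_rot: [-0.001, 0.005, 1.0, -0.0]
force: [-0.2, 0.1, -3.2]
gripper_width: 0.0186
gripper_force: 69.3
```

```bash
cat >> h.py <<'E'
def plate(S,z,p0):
    """fit plate with underside at z"""
    PL=rect(-.0655,.0655,-.05,.05,z+.008)
    return [fit(x,PL,p0,box=(.006,.006,.03)) for x in(S[:1],S[1:],S)]
E
python3 - <<'E'
from h import *
P,M,st=tool(); print(P,M[:,1].round(4),M[:,2].round(4),st['force'],st['gripper_width'])
S=[snap('top'),snap('side')]
print(plate(S,P[2]-.0869,(P[0],P[1],0)))
cv2.imwrite('pics/c8.png',np.hstack([cv2.resize(x['img'][t:t+110,l:l+110],None,fx=3.6,fy=3.6,interpolation=cv2.INTER_CUBIC)[:,:,::-1] for x,l,t in((S[0],165,180),(S[1],175,120))]))
go([.4535,-.001,.2],np.pi/2-.004)
E
```

```text
[ 0.45479731 -0.00149951  0.25911684] [ 9.4e-03  1.0e+00 -2.0e-04] [-1.1e-03 -2.0e-04 -1.0e+00] [-0.23210741  0.09107758 -3.15629654] 0.018572178460253493
[(array([ 0.456 , -0.0009, -0.014 ]), np.float64(-212.7)), (array([ 0.4535, -0.0051, -0.0055]), np.float64(-1105.2)), (array([ 0.4538, -0.0036, -0.0101]), np.float64(-1279.9))]
t 22.6 shift [ 1.3  1.6 59.3] turn [-0.0003 -0.0008 -0.0081] q6 0.01
```

View pics/c8.png

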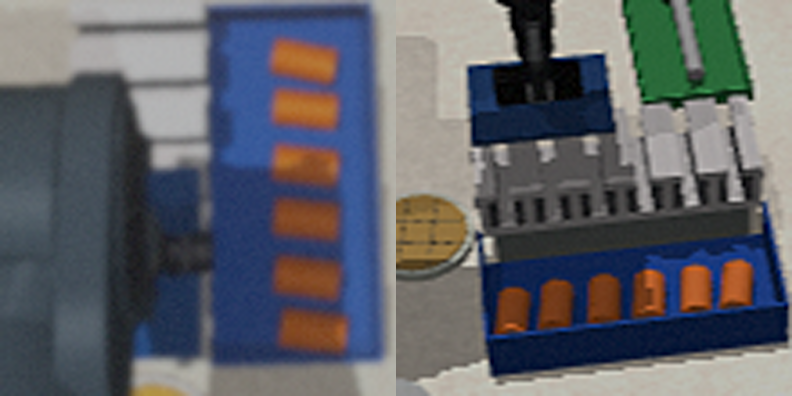

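The side view shows cover 2 hovering over the near half of the block, roughly aligned at (540,95) in the crop. I'll lower it to just above the top and measure again.

send_rows(
  moves=[
    [[0,0,-0.008,1,1,20,1],[0,0,-0.008,1,1,40,1],[0,0,-0.008,1,1,55,1],[0,0,-0.008,1,1,62,1],[0,0,-0.008,1,1,62,1],[0,0,-0.008,1,1,62,1]],
  ],
)

```text
time: 23.1
ee_pos: [0.4541, -0.0017, 0.1978]
ee_rot: [-0.0, 0.002, 1.0, 0.0]
force: [-0.5, 1.1, -2.1]
gripper_width: 0.0188
gripper_force: 69.3
```

```bash
python3 - <<'E'
from h import *
P,M,st=tool(); print(P,M[:,1].round(4),M[:,2].round(4),st['force'],st['gripper_width'])
S=[snap('top'),snap('side')]
print(plate(S,P[2]-.0869,(P[0],P[1],0)))
H=rect(-.135,.135,-.05,.05,.105)+[((b+k,-.04,.105),(b+k,.04,.105)) for b in (.022,.066,.11) for k in(-.007,.007)]
for y in((.521,-.001,-.005),): print([fit(x,H[1:],y,box=(.005,.005,.02)) for x in(S[:1],S[1:])])
save(S[1],'c9.png',(180,115,120,100),5)
E
```

```text
[ 0.45409274 -0.00169431  0.19776965] [0.0035 1.     0.    ] [-5.e-04  0.e+00 -1.e+00] [-0.4632142   1.14197838 -2.11328852] 0.01884643575767301
[(array([ 0.456 , -0.0019, -0.0309]), np.float64(-131.6)), (array([ 0.4532, -0.0036, -0.001 ]), np.float64(-894.8)), (array([ 0.4533, -0.0034,  0.0077]), np.float64(-1015.6))]
[(array([ 0.5219, -0.0094,  0.021 ]), np.float64(-521.9)), (array([ 0.5232, -0.0052, -0.0189]), np.float64(-870.1))]
```

View pics/c9.png

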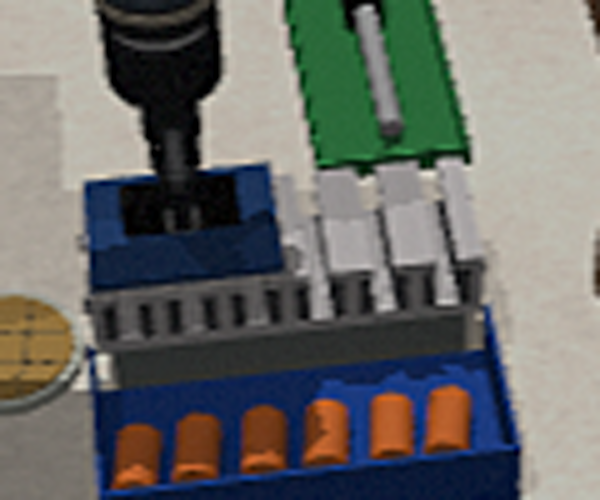

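The cover sits over the near half with its left and front edges within about 2 mm of the block's edges. I'll nudge it 1 mm and lower it to contact.

send_rows(
  moves=[
    [[0,0,0,-1,1,3,1],[0,0,0,-1,1,5,1],[0,0,0,-1,1,6,1],[0,0,0,-1,1,6,1],[0,0,0,-1,1,6,1]],
  ],
)

```text
time: 23.62
ee_pos: [0.4553, -0.0001, 0.1919]
ee_rot: [0.0, 0.001, 1.0, 0.0]
force: [0.1, 0.2, 1.9]
gripper_width: 0.019
gripper_force: 69.7
```

send_rows(
  moves=[
    [[0,0,0,0,0,0,0.5],[0,0,0,0,0,0,0.2],[0,0,0,0,0,0,0],[0,0,0,0,0,0,0],[0,0,0,0,0,-10,0],[0,0,0,0,0,-40,0],[0,0,0,0,0,-70,0]],
  ],
)

```text
time: 24.2
ee_pos: [0.4543, -0.0001, 0.2616]
ee_rot: [-0.001, 0.001, 1.0, 0.0]
force: [0.9, 0.2, -0.1]
gripper_width: 0.0851
gripper_force: 0.0
```

```bash
python3 - <<'E'
from h import *
P,M,st=tool(); print(P,st['force'],st['gripper_width'],st['q'].round(2))
go([.5677,-.3715,.22],1.649-np.pi/2)
E
```

```text
[ 4.54255943e-01 -1.23478357e-04  2.61588173e-01] [ 0.92407345  0.17649861 -0.10614795] 0.08506850248933943 [-0.    0.14 -0.25  1.18  0.    0.  ]
t 24.2 shift [-114.3 -371.2   41.2] turn [-0.0021 -0.0024  1.4907] q6 0.0
```

send_rows(
  moves=[
    [[0,0,0.12,-11,-36,0,0],[0,0,0.24,-22,-72,0,0],[0,0,0.36,-33,-108,0,0],[0,0,0.48,-44,-144,0,0],[0,0,0.6,-55,-180,0,0],[0,0,0.72,-66,-216,0,0],[0,0,0.84,-77,-252,0,0],[0,0,0.96,-88,-288,0,0],[0,0,1.08,-100,-324,0,0],[0,0,1.2,-112,-360,0,0]],
  ],
)

```text
time: 25.03
ee_pos: [0.5666, -0.3622, 0.2614]
ee_rot: [-0.0, 0.568, 0.823, 0.0]
force: [2.1, -0.9, 0.2]
gripper_width: 0.0854
gripper_force: 0.0
```

```bash
python3 - <<'E'
from h import *
S=[snap('top'),snap('side')]
print('c1',[fit(x,COVER,(.5677,-.3715,1.649)) for x in(S[:1],S[1:],S)])
C2=[((a[0],a[1],a[2]+.105),(b[0],b[1],b[2]+.105)) for a,b in COVER]
print('c2',[fit(x,C2,(.4535,-.001,0),box=(.006,.006,.03)) for x in(S[:1],S[1:],S)])
print('rod',[fit(x,[((a[0],a[1],a[2]+.004),(b[0],b[1],b[2]+.004)) for a,b in ROD],(.618,.343,-1.55)) for x in(S[:1],S[1:],S)])
print(tool()[0]); go([.5677,-.3720,.19],1.649-np.pi/2)
cv2.imwrite('pics/c10.png',np.hstack([cv2.resize(x['img'][t:t+110,l:l+110],None,fx=3.6,fy=3.6,interpolation=cv2.INTER_CUBIC)[:,:,::-1] for x,l,t in((S[0],165,180),(S[1],180,110))]))
E
```

```text
c1 [(array([ 0.5691, -0.3698,  1.6721]), np.float64(-357.9)), (array([ 0.5674, -0.3713,  1.6556]), np.float64(-1459.8)), (array([ 0.5676, -0.3709,  1.654 ]), np.float64(-1805.8))]
c2 [(array([ 0.4561, -0.0025, -0.0017]), np.float64(-666.4)), (array([ 0.4539,  0.0027, -0.0019]), np.float64(-1502.3)), (array([0.4548, 0.0011, 0.0029]), np.float64(-2015.2))]
rod [(array([ 0.6185,  0.3432, -1.5282]), np.float64(-462.5)), (array([ 0.6329,  0.3571, -1.5494]), np.float64(-68.9)), (array([ 0.6187,  0.3432, -1.5306]), np.float64(-483.3))]
[ 0.56723877 -0.3652147   0.25960936]
t 25.13 shift [-6.5 -1.9 69.6] turn [-0.0006  0.0006  0.2823] q6 0.64
```

View pics/c10.png

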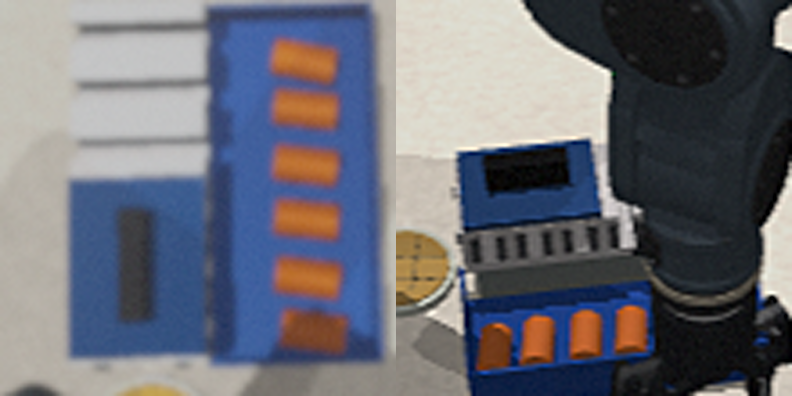

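Cover 2 lies flat on the near half. It is about 1.4 mm off in x and under 2 mm off in y relative to the block in both cameras, and square. Now cover 1, the other blue plate.

send_rows(
  moves=[
    [[0,0,0.12,-4,-1,20,0],[0,0,0.24,-6,-2,45,0],[0,0,0.282,-6,-2,70,0],[0,0,0.282,-6,-2,90,0],[0,0,0.282,-6,-2,90,0],[0,0,0.282,-6,-2,90,0]],
  ],
)

```text
time: 25.63
ee_pos: [0.5662, -0.366, 0.1709]
ee_rot: [-0.001, 0.675, 0.738, -0.0]
force: [-0.1, -0.1, 0.7]
gripper_width: 0.0854
gripper_force: 0.0
```

```bash
python3 - <<'E'
from h import *
S=[snap('top'),snap('side')]
print('c1',[fit(x,COVER,(.5677,-.3715,1.649),box=(.03,.03,.1)) for x in(S[:1],S[1:],S)])
print(tool()[0]); go([.5677,-.3717,.086],1.65-np.pi/2)
E
```

```text
c1 [(array([ 0.5685, -0.37  ,  1.6641]), np.float64(-334.8)), (array([ 0.5674, -0.3714,  1.6554]), np.float64(-1388.5)), (array([ 0.5675, -0.3712,  1.6528]), np.float64(-1714.5))]
[ 0.56732469 -0.36674849  0.17307201]
t 25.73 shift [-4.9 -0.2 87.1] turn [0.0014 0.001  0.0085] q6 0.91
```

send_rows(
  moves=[
    [[0,0,0.008,-4,0,30,0],[0,0,0.008,-4,0,55,0],[0,0,0.008,-4,0,72,0],[0,0,0.008,-4,0,80,0],[0,0,0.008,-4,0,80,0],[0,0,0.008,-4,0,80,0]],
  ],
)

```text
time: 26.23
ee_pos: [0.5677, -0.3709, 0.0929]
ee_rot: [0.001, 0.679, 0.735, 0.0]
force: [0.8, -0.5, -0.3]
gripper_width: 0.0855
gripper_force: 0.0
```

```bash
python3 - <<'E'
from h import *
print(tool()[0]); go([.5677,-.3717,.086],1.65-np.pi/2)
E
```

```text
[ 0.56772841 -0.37089585  0.092932  ]
t 26.23 shift [-0.8 -0.1  6.9] turn [0.0012 0.0009 0.0001] q6 0.91
```

send_rows(
  moves=[
    [[0,0,0,-1,0,4,0],[0,0,0,-1,0,5,0.5],[0,0,0,-1,0,5,1],[0,0,0,-1,0,5,1],[0,0,0,-1,0,5,1],[0,0,0,-1,0,5,1],[0,0,0,-1,0,5,1],[0,0,0,-1,0,5,1],[0,0,0,-1,0,5,1],[0,0,0,-1,0,5,1]],
  ],
  squeeze=70,
)

```text
time: 27.07
ee_pos: [0.5674, -0.3717, 0.087]
ee_rot: [0.0, 0.679, 0.734, 0.0]
force: [0.6, -0.7, 5.5]
gripper_width: 0.0186
gripper_force: 69.5
```

send_rows(
  moves=[
    [[0,0,0,0,0,-25,1],[0,0,0,0,0,-60,1],[0,0,0,0,0,-100,1],[0,0,0,0,0,-140,1],[0,0,0,0,0,-173,1],[0,0,0,0,0,-173,1]],
  ],
)

```text
time: 27.57
ee_pos: [0.5687, -0.3726, 0.2668]
ee_rot: [0.005, 0.679, 0.734, 0.001]
force: [0.1, -0.5, -1.3]
gripper_width: 0.0187
gripper_force: 69.3
```

```bash
python3 - <<'E'
from h import *
P,M,st=tool(); print(P,st['force'],st['gripper_width'])
go([.5905,-.001,.26],np.pi/2-.003)
E
```

```text
[ 0.56873142 -0.37262455  0.26681521] [ 0.13148874 -0.45196553 -1.31204423] 0.01873330877755787
t 27.57 shift [368.8  51.    5. ] turn [ 0.0018  0.0104 -1.4887] q6 0.91
```

send_rows(
  moves=[
    [[0,0,-0.12,36,5,0,1],[0,0,-0.24,72,10,0,1],[0,0,-0.36,108,15,0,1],[0,0,-0.48,144,20,0,1],[0,0,-0.6,180,25,0,1],[0,0,-0.72,216,30,0,1],[0,0,-0.84,252,35,0,1],[0,0,-0.96,288,40,0,1],[0,0,-1.08,324,45,0,1],[0,0,-1.2,360,50,0,1]],
  ],
)

```text
time: 28.4
ee_pos: [0.5879, -0.0071, 0.2585]
ee_rot: [-0.001, 0.143, 0.99, -0.0]
force: [1.0, -0.4, -2.5]
gripper_width: 0.0192
gripper_force: 69.1
```

```bash
python3 - <<'E'
from h import *
P,M,st=tool(); print(P,st['force'],st['gripper_width'])
go([.5905,-.001,.215],np.pi/2-.003)
E
```

```text
[ 0.58793746 -0.00705163  0.25845191] [ 1.02676087 -0.44005129 -2.47628278] 0.019181502141886988
t 28.4 shift [-0.8  6.5 43.4] turn [-2.00e-04 -1.70e-03 -2.83e-01] q6 0.27
```

send_rows(
  moves=[
    [[0,0,-0.12,-1,6,0,1],[0,0,-0.24,-1,6,0,1],[0,0,-0.283,-1,6,0,1],[0,0,-0.283,-1,6,20,1],[0,0,-0.283,-1,6,40,1],[0,0,-0.283,-1,6,58,1],[0,0,-0.283,-1,6,58,1],[0,0,-0.283,-1,6,58,1]],
  ],
)

```text
time: 29.07
ee_pos: [0.5903, -0.0033, 0.2002]
ee_rot: [-0.002, 0.004, 1.0, 0.0]
force: [0.4, 0.7, -2.5]
gripper_width: 0.0191
gripper_force: 69.2
```

```bash
python3 - <<'E'
from h import *
P,M,st=tool(); print(P,st['force'],st['gripper_width'])
go([.5905,-.001,.192],np.pi/2-.003)
S=[snap('top'),snap('side')]
C2=[((a[0],a[1],a[2]+.105),(b[0],b[1],b[2]+.105)) for a,b in COVER]
print('c2',[fit(x,C2,(.455,-.001,0),box=(.006,.006,.03)) for x in(S[:1],S[1:],S)])
print('c1',plate(S,P[2]-.087,(P[0],P[1],0)))
save(S[1],'c11.png',(180,110,120,100),6)
E
```

```text
[ 0.59032277 -0.00333435  0.20021841] [ 0.42956465  0.68789709 -2.51980809] 0.01911641503823645
t 29.07 shift [-0.2  2.3  8.2] turn [ 0.0001 -0.0035 -0.0059] q6 0.0
c2 [(array([0.4535, 0.0022, 0.0075]), np.float64(-144.8)), (array([0.4527, 0.0006, 0.0005]), np.float64(-1107.7)), (array([0.4529, 0.0014, 0.0067]), np.float64(-1245.7))]
c1 [(array([ 0.592 , -0.0044, -0.0168]), np.float64(-133.0)), (array([ 0.5909, -0.0071, -0.0309]), np.float64(-676.6)), (array([ 0.591 , -0.007 , -0.0344]), np.float64(-801.0))]
```

View pics/c11.png

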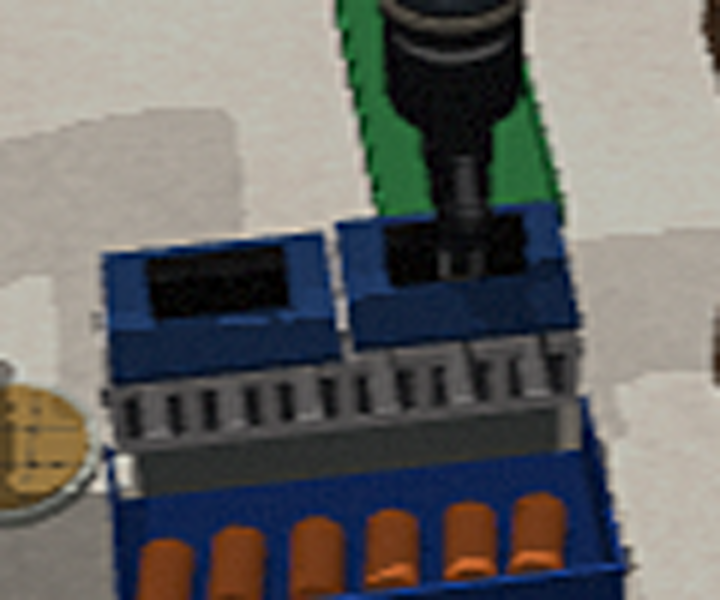

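The side view shows a gap of about 4 mm between the plates (column ~340), with cover 1 hovering level over the far half. I'll shift +2.5 mm in y, add the yaw trim and lower it.

send_rows(
  moves=[
    [[0,0,-0.006,0,2.5,3,1],[0,0,-0.006,0,2.5,5,1],[0,0,-0.006,0,2.5,7,1],[0,0,-0.006,0,2.5,8,1],[0,0,-0.006,0,2.5,8,1],[0,0,-0.006,0,2.5,8,1]],
  ],
)

```text
time: 29.67
ee_pos: [0.5913, -0.0008, 0.1936]
ee_rot: [-0.0, 0.001, 1.0, 0.0]
force: [-0.0, 0.2, -2.5]
gripper_width: 0.0188
gripper_force: 69.2
```

```bash
python3 - <<'E'
from h import *
P,M,st=tool(); print(P,st['force'],st['gripper_width'],M[:,2].round(4))
go([.5905,-.0005,.192],np.pi/2-.003)
E
```

```text
[ 0.59131122 -0.00080808  0.19359969] [-1.36470356e-03  2.47864283e-01 -2.52212621e+00] 0.018778048205786657 [-0.e+00  1.e-04 -1.e+00]
t 29.67 shift [0.8 0.3 1.6] turn [ 0.0001 -0.      0.0002] q6 0.0
```

send_rows(
  moves=[
    [[0,0,0,0.5,0,2,1],[0,0,0,0.5,0,2,1],[0,0,0,0.5,0,2,1]],
  ],
)

```text
time: 29.92
ee_pos: [0.5911, -0.0009, 0.192]
ee_rot: [0.001, 0.001, 1.0, 0.0]
force: [1.0, -0.8, 1.3]
gripper_width: 0.019
gripper_force: 69.8
```

send_rows(
  moves=[
    [[0,0,0,0,0,0,0.5],[0,0,0,0,0,0,0.2],[0,0,0,0,0,0,0],[0,0,0,0,0,0,0],[0,0,0,0,0,-10,0],[0,0,0,0,0,-40,0],[0,0,0,0,0,-80,0],[0,0,0,0,0,-120,0]],
  ],
)

```text
time: 30.58
ee_pos: [0.5901, -0.0008, 0.3131]
ee_rot: [-0.001, 0.001, 1.0, 0.0]
force: [1.2, 0.2, -0.4]
gripper_width: 0.0856
gripper_force: 0.0
```

send_rows(
  moves=[
    [[0,0,0,40,-15,0,0],[0,0,0,80,-45,0,0],[0,0,0,115,-75,0,0],[0,0,0,150,-100,0,0],[0,0,0,180,-130,0,0],[0,0,0,210,-160,0,0],[0,0,0,240,-190,0,0],[0,0,0,260,-220,0,0],[0,0,0,270,-250,0,0],[0,0,0,280,-290,0,0]],
  ],
)

```text
time: 31.42
ee_pos: [0.3078, -0.2904, 0.313]
ee_rot: [0.001, 0.001, 1.0, -0.001]
force: [1.3, 0.4, 0.1]
gripper_width: 0.0858
gripper_force: 0.0
```

```bash
python3 - <<'E'
from h import *
P,M,st=tool(); print(st['time'],P,st['force'],st['gripper_width'])
S=[snap('top'),snap('side')]
C2=[((a[0],a[1],a[2]+.105),(b[0],b[1],b[2]+.105)) for a,b in COVER]
for p in((.455,-.001,0),(.5905,-.001,0)): print('c',[fit(x,C2,p,box=(.006,.006,.03)) for x in(S[:1],S[1:],S)])
print('rod',[fit(x,[((a[0],a[1],a[2]+.004),(b[0],b[1],b[2]+.004)) for a,b in ROD],(.618,.343,-1.55)) for x in(S[:1],S[1:],S)])
cv2.imwrite('pics/c12.png',np.hstack([cv2.resize(x['img'][t:t+150,l:l+200],None,fx=2,fy=2,interpolation=cv2.INTER_CUBIC)[:,:,::-1] for x,l,t in((S[0],65,150),(S[1],160,90))]))
E
```

```text
31.4167 [ 0.30782015 -0.29038581  0.3130461 ] [1.34156144 0.40246809 0.11516297] 0.08580292166260012
c [(array([ 0.4548, -0.0025, -0.0017]), np.float64(-532.0)), (array([ 4.528e-01,  2.500e-03, -3.000e-04]), np.float64(-1286.5)), (array([ 4.535e-01,  1.000e-04, -1.300e-03]), np.float64(-1686.8))]
c [(array([ 0.592 , -0.0028,  0.0012]), np.float64(-548.9)), (array([ 0.5907, -0.0051, -0.0255]), np.float64(-861.4)), (array([ 0.5911, -0.004 , -0.019 ]), np.float64(-1384.6))]
rod [(array([ 0.6185,  0.3431, -1.5276]), np.float64(-411.7)), (array([ 0.6172,  0.3502, -1.5358]), np.float64(-887.8)), (array([ 0.6176,  0.3467, -1.5312]), np.float64(-1241.9))]
```

View pics/c12.png

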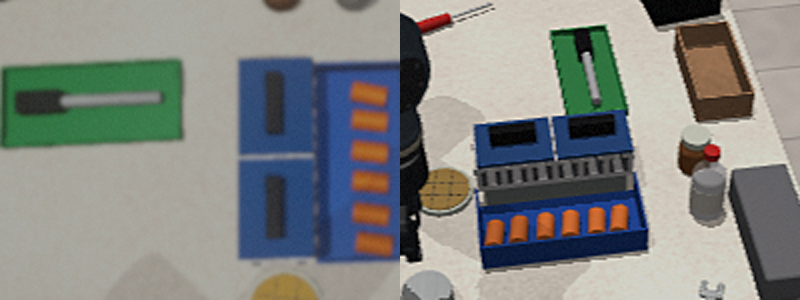

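```bash
python3 - <<'E'
from h import *
S=[snap('top'),snap('side')]
C2=[((a[0],a[1],a[2]+.105),(b[0],b[1],b[2]+.105)) for a,b in COVER]
for p in((.4545,-.001,0),(.591,-.001,0)):
    print('rib',[fit([x],C2[4:],p,box=(.006,.006,.03)) for x in S],'plate',[fit([x],C2[:4],p,box=(.006,.006,.03)) for x in S])
save(S[1],'c13.png',(188,135,100,70),7)
E
```

```text
rib [(array([ 0.4559, -0.0036,  0.0126]), np.float64(-131.0)), (array([ 0.4537,  0.0051, -0.0364]), np.float64(-460.0))] plate [(array([ 0.4546, -0.0025, -0.0017]), np.float64(-410.8)), (array([0.4525, 0.0012, 0.0013]), np.float64(-868.2))]
rib [(array([ 0.589 , -0.0044, -0.0104]), np.float64(-138.0)), (array([ 0.589 , -0.0009, -0.0368]), np.float64(-255.3))] plate [(array([ 0.5924, -0.0027, -0.0017]), np.float64(-436.6)), (array([ 0.591 , -0.0067, -0.0233]), np.float64(-662.0))]
```

View pics/c13.png

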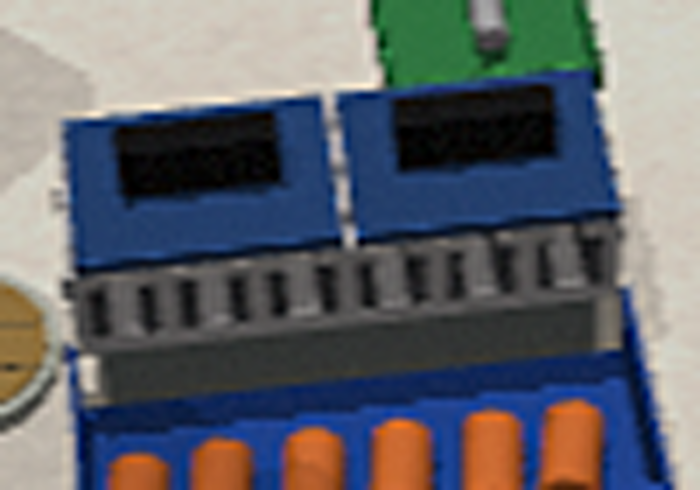

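Both plates are flush, square and in line on the block. The rod lies in the green tray and the six plugs are in the catch tray. The bottle and jar were not touched, and the arm is clear. Handing in.

```bash
python3 -c "
from workcell import manip
print(manip.close_job())"
```

```text
the job is handed in; nothing more can be done
None
```

I handed the job in after about 31 s of robot time: all six plugs are in the catch tray, the rod lies flat in the green tool tray, and both blue covers sit flush and square on the block, with the wash bottle and jar untouched; the hand-in call returned no verdict, so this rests on my last camera check.

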